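# Close up a row of tea packs with the sliding end stop and lock it

### The job

Stand the tea pack that is out on the worktop upright in the packet rack, in the gap between the slumped pack and the sliding end stop, and let go of it. Then push the stop toward the end wall, without crushing the cartons, until all three packs stand upright and snug with no play left, and only then press the stop's cam lever right down to lock it. Leave the herb jar, the mug and the teaspoon where they are.

Things in the scene. Friction and masses are not known exactly. Their poses are not given: they have to be found in the camera images.
- rack: Packet rack fixed to the worktop: wooden board 116 x 320 mm, 12 mm thick. Origin: centre of its underside; y runs along the row of packs, x to the rear. A rear fence (front face x=+48 mm, top z=57), an end wall at -y (inner face y=-150), and a guide rail along the front (x=-53 to -39, top z=20). Packs stand on the board (z=12) between rail and fence, centred near x=+5.
- rack_wall (a point): Foot of the end wall's inner face, mid-width, at board level; same axes as the rack (y points along the row toward the stop). The wall is 86 mm wide and stands 96 mm above the board.
- stop_face (a point): Centre of the packing face of the sliding end stop: an upright steel plate 78 mm wide, 5 mm thick, its top edge 98 mm over the worktop (this point 57 mm). Axes as the rack; the face looks to -y, its free back lies 5 mm to +y. It slides only along the rack's y, stays where left, resists a push by about 5 N, and has up to 125 mm of travel toward the wall. Its low foot runs 35 mm to +y, its rail shoe (front, top 31 mm) 64 mm.
- cam_lever (a joint): Angle of the stop's cam lever, rad: 0 = open (arm 54 deg above level, pointing forward, rack -x), 0.95 = pressed down level, locked. The cam bites on the rail from about 0.35 on: the last part takes up to 10 N at the thumb pad; it stays down by itself, and the stop then no longer slides.
- lever_tip (a point): Top of the cam lever's thumb pad (aluminium, 18 mm wide). The pivot lies 57 mm from it, along the rack's y at rack x=-46, 37.5 mm over the worktop and 44 mm to +y of the packing face. Pad at 0.95 rad: 103 mm in front of the rack's origin, 47 mm over the worktop. It moves with lever and stop.
- pack_a_mid (a point): Centre of the tea pack that stands against the end wall. The three packs are alike: printed cartons about 43 mm thick (give or take 1 mm, point x axis), 72 mm wide (point y), 109 mm high (point z), 80 to 170 g. In the rack their thickness lies along the row.
- pack_b_mid (a point): Centre of the slumped tea pack in the rack: it stands on its lower edge on the wall's side and leans some 30 deg toward the wall, on pack a. Its raised lower edge reaches nearest to the stop. It comes upright when pushed at the bottom toward the wall. Size as pack a.
- pack_c_mid (a point): Centre of the tea pack standing on the open worktop near its front edge, to the left of the rack or before its right end: 43 mm thick along its x axis, 72 mm along y, 109 mm high. Half-way up, 54 mm over its underside.
- herb_jar_mid (a point): Centre of a bystander: glass herb jar with a yellow cap, 43 mm across, 102 mm high, standing near the worktop's front edge; it and pack c may have changed places.
- mug: Bystander: white mug, 77 mm across and 89 mm high, origin at the centre of its underside, left of the rack.
- spoon: Bystander: teaspoon 130 mm long lying on the worktop left of the mug, origin under its middle.

How it is judged:
On the way, in this order (a step that is already met when the one before it is completed fails the run):
1. the third pack stands upright on the rack's board between the slumped pack and the stop, let go (x of pack_c_mid in the frame of rack between -0.01 and 0.022 m and y of pack_c_mid in the frame of rack between -0.05 and 0.085 m and z of pack_c_mid in the frame of rack between 0.06 and 0.071 m and angle between pack_c_mid's own z axis and vertical below 0.12 rad and y of pack_c_mid in the frame of stop_face below -0.018 m and contact force between the fingers and pack_c below 0.1 N), for 0.2 s.
2. the stop has pushed all three packs upright and snug (play under about 2 mm) while its lever is still up (x of pack_a_mid in the frame of rack between -0.01 and 0.022 m and y of pack_a_mid in the frame of rack between -0.134 and -0.122 m and z of pack_a_mid in the frame of rack between 0.06 and 0.071 m and angle between each of pack_a_mid, pack_b_mid, pack_c_mid's own z axis and vertical below 0.05 rad and x of pack_b_mid in the frame of rack between -0.01 and 0.022 m and y of pack_b_mid in the frame of rack between -0.091 and -0.079 m and z of pack_b_mid in the frame of rack between 0.06 and 0.071 m and x of pack_c_mid in the frame of rack between -0.01 and 0.022 m and y of pack_c_mid in the frame of rack between -0.048 and -0.036 m and z of pack_c_mid in the frame of rack between 0.06 and 0.071 m and y of stop_face in the frame of rack below -0.0185 m and value of joint cam_lever below 0.6 rad), for 0.2 s.
At the end, for the whole second after the job is handed in: All three packs stand upright (within 0.05 rad), side by side on the rack's board between end wall and stop, with under about 2.5 mm of play in the row; the cam lever is down (over 0.88 rad) and everything is released and at rest (x of pack_a_mid in the frame of rack between -0.01 and 0.022 m and y of pack_a_mid in the frame of rack between -0.134 and -0.122 m and z of pack_a_mid in the frame of rack between 0.06 and 0.071 m and angle between each of pack_a_mid, pack_b_mid, pack_c_mid's own z axis and vertical below 0.05 rad and x of pack_b_mid in the frame of rack between -0.01 and 0.022 m and y of pack_b_mid in the frame of rack between -0.091 and -0.079 m and z of pack_b_mid in the frame of rack between 0.06 and 0.071 m and x of pack_c_mid in the frame of rack between -0.01 and 0.022 m and y of pack_c_mid in the frame of rack between -0.048 and -0.036 m and z of pack_c_mid in the frame of rack between 0.06 and 0.071 m and y of stop_face in the frame of rack below -0.0178 m and value of joint cam_lever above 0.88 rad and linear speed of each of pack_a, pack_b, pack_c below 0.02 m/s); the robot touches nothing.
It fails at once if cartons crushed: the stop presses on the pack next to it with over 40 N (contact force between stop and pack_c above 40 N).
It fails at once if the herb jar, the mug or the teaspoon is moved more than 30 mm (distance of any of herb_jar_mid, mug, spoon from where it was at the start of the episode above 0.03 m).
It also fails if it takes over 67 s, if anything falls off the work surface, if the arm or the gripper's body presses on something with over 40 N, if the wrist force passes 120 N, or if a joint passes its speed limit or range.

### The arm

A 6-joint arm with a two-finger parallel gripper is mounted at the origin on a cart in front of the work surface, level with it; the furniture and walls round the work are solid. World frame = base frame: x ahead of the robot, y to its left, z up, the work surface at z = 0. Lengths are in m, angles in rad, forces in N, time in s.
With the tool pointing down it reaches from about 0.4 to 0.825 m from the base axis. Payload 7 kg.
Tool frame: the origin (TCP) lies between the finger pads; the fingertips stand 22 mm ahead of it and the grasp point (between the pads) lies 3 mm ahead of it; z points along the fingers, y is the direction in which the jaws open and shut (so a half turn about z gives the same grasp; the last joint's range is limited). The gripper opens to 88 mm and grips with 3 to 60 N. Pads are 19 mm wide; open, the fingers measure 130 mm over their backs; the gripper's body (78 mm by 193 mm) begins 47 mm behind the grasp point.
Start: joints at [1.455, 0.359, 0.012, 0, -1.224, -0.288], TCP at [0.265, 0.621, 0.22] pointing down, gripper open.
Joint ranges: [-3.07, 3.07], [-1.43, 2.12], [-1.02, 1.25], [-3.03, 1.67], [-3.05, -0], [-3.03, 3.03]. Speed limits (rad/s): [2.39, 2.39, 3.01, 3.14, 3.14, 3.14].

### API

Orientations are given as [roll, pitch, yaw] about the fixed x, y, z axes, in that order (R = Rz(yaw) Ry(pitch) Rx(roll)).
In Python, from station import * gives the robot as it stands. The module is installed in compiled form; this text tells all that it offers.
- The arm moves only by the tool move_arm, never from a script. Its argument "rows" is a list of rows, each an object with "delta_rot": the turn, a rotation vector about the world's x, y, z in degrees, a list of three; "delta_pos": the shift along the world's x, y, z in cm, a list of three; "hand": the finger opening in cm, from 0 to 8.76. A call has exactly 10 rows; each row shifts and turns the commanded pose from where the row before left it; what a row does not reach is not made up. A row lasts 1/10 s, in which the tool goes at most 50 mm and 8.59 degrees, less where a joint would pass 70% of its speed; a pose out of reach is approached as far as the arm can. A call is refused whole if a number of a shift passes 5 or a number of a turn 8.59, either way. A call with a gripper value outside its range is refused whole. The fingers move at their own pace and stop on an object; "force" is the grip in N (left out, the last holds). Time passes only in rows, so rows that do not move let the fingers close, or fill a call up. It gives the time, the measured TCP pose, the force and the opening at its end, in the units of the state.
- get_state(): the state, without advancing time (a new reading comes with each control period).
- grab_frame(name): name is "side" or "top"; returns the picture (400x640x3 uint8, blue, green, red); there is no depth.
- camera_info(name): a dict with "camera_matrix" (3x3 intrinsics, pixels), "world_from_camera" (4x4, takes a point from camera to world coordinates). Camera axes: x right, y down, z forward; pixel columns grow to the right and rows downward; lengths in m; the calibration is good to about 2 mm. A picture is of the moment at which its call begins. camera_info takes no time and is no camera call.
- job_done(): hands the job in, once; it reports no verdict.
The state is a dict: "t": time; "q": joint angles; "qd": joint speeds; "joint_efforts": joint torques, N m; "eef_pos": TCP position; "ee_rot": TCP orientation; "force": force on the tool from outside, world axes, zero at the start; "moment": the same for the moment, N m; "width": finger opening in m.
Only numpy, scipy, OpenCV 4.12 (cv2) and the standard library are available. Lean on these libraries where they do the work, as an engineer would, in place of code of your own. Each camera call takes 0.05 s, during which the arm holds its last target.

## Working session

There is one attempt and no reset: what is moved stays moved. The work goes in short steps, Python scripts to look and compute and a tool call to move; the robot and the scene stay as the last step left them, time stands still between calls to the robot, and variables do not carry over. Pictures are saved under pics/ and viewed, and the job is handed in when it is done.

Besides the shell and the picture viewer there is one more tool, called after "Call:" as name(argument=value, ...) on one line, values as JSON. move_arm: Moves the arm, as the interface text tells. Its arguments: {"type":"object","properties":{"rows":{"type":"array"},"force":{"type":"number"}},"required":["rows"]}

```bash
mkdir -p pics; python3 - <<'E'
from station import *
import cv2,json
for n in("side","top"):
    im=grab_frame(n); cv2.imwrite(f"pics/{n}0.png",im)
    c=camera_info(n); print(n,c["camera_matrix"],c["world_from_camera"])
print(get_state())
E
```

```text
side [[369.80402945   0.         317.87837347]
 [  0.         369.80402945 201.0696438 ]
 [  0.           0.           1.        ]] [[-0.99647313  0.0600548  -0.05860643  0.58566475]
 [ 0.08272862  0.58619748 -0.8059333   0.80423126]
 [-0.01404523 -0.80793931 -0.58909829  0.65838737]
 [ 0.          0.          0.          1.        ]]
top [[376.15837015   0.         312.33276466]
 [  0.         376.15837015 202.04642821]
 [  0.           0.           1.        ]] [[-0.00974632 -0.98927839  0.14571642  0.37404559]
 [-0.99961071  0.00582921 -0.02728457  0.0548701 ]
 [ 0.02614263 -0.14592561 -0.98895009  1.19987359]
 [ 0.          0.          0.          1.        ]]
{'t': 0.1, 'q': array([ 1.45510473e+00,  3.59338965e-01,  1.11535060e-02, -2.51775227e-04,
       -1.22408617e+00, -2.88046875e-01]), 'qd': array([-7.43576606e-04, -1.83036494e-03,  1.75491926e-03, -3.44481538e-05,
        1.64185424e-03,  8.81194218e-04]), 'joint_efforts': array([-2.46845695e-03, -5.84163237e+01,  2.93749398e+01,  7.01562837e+00,
        1.01862982e-02, -4.32853369e-05]), 'eef_pos': array([0.26508441, 0.62029971, 0.21901259]), 'ee_rot': array([ 3.14011089e+00, -1.92190041e-04, -4.03824059e-01]), 'force': array([ 0.11566391, -0.11192563, -0.39965533]), 'moment': array([ 0.04062022, -0.01031603,  0.00310693]), 'width': 0.0873753315168653}
```

View pics/side0.png

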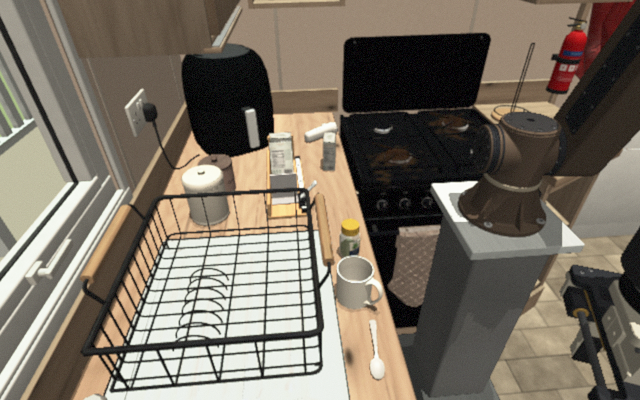

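View pics/top0.png

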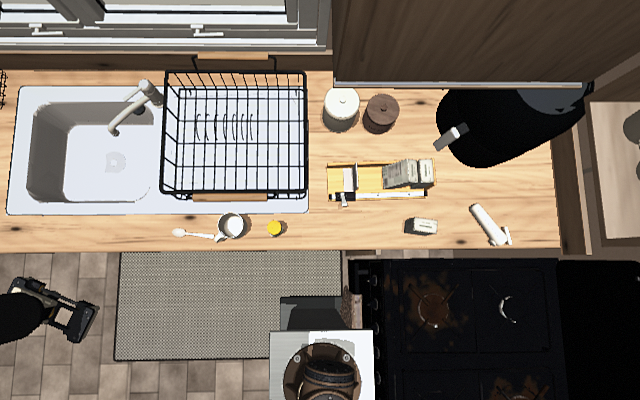

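The side view shows the row of packs at about (283,165), and pack c at about (329,152). In the top view the rack covers columns 327-437, rows 160-203. Pack c is at (422,227), the jar at (275,228) and the mug at (231,225). I'll zoom in.

```bash
python3 - <<'E'
import cv2
t=cv2.imread("pics/top0.png")[150:250,315:475]; cv2.imwrite("pics/topz.png",cv2.resize(t,None,fx=5,fy=5,interpolation=cv2.INTER_CUBIC))
t=cv2.imread("pics/side0.png")[110:225,250:360]; cv2.imwrite("pics/sidez.png",cv2.resize(t,None,fx=5,fy=5,interpolation=cv2.INTER_CUBIC))
E
```

```text
(no output)
```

View pics/topz.png

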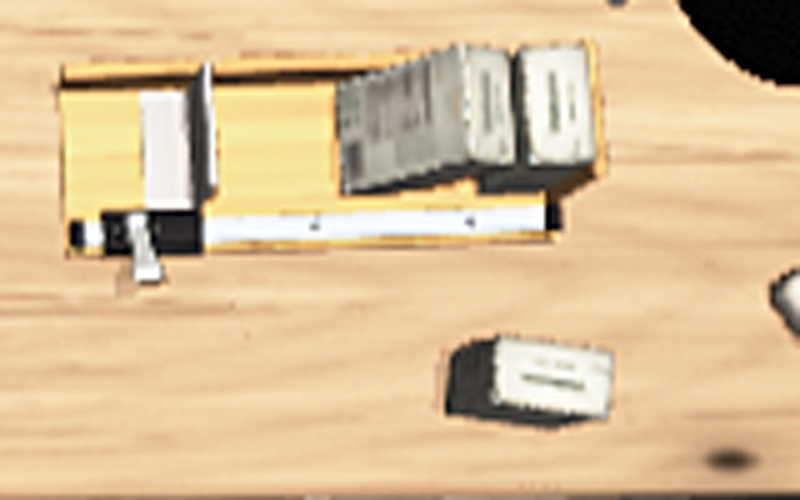

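View pics/sidez.png

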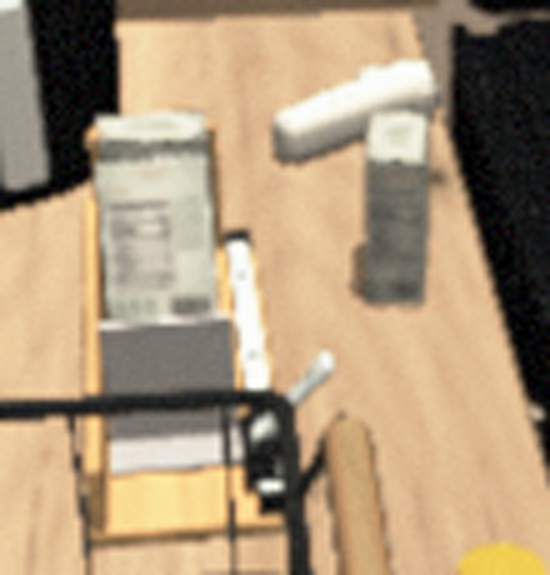

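```bash
cat > h.py <<'E'
from station import *
import numpy as np,cv2
def ray(n,u,v,z):
    c=camera_info(n);K=np.array(c["camera_matrix"]);T=np.array(c["world_from_camera"])
    d=T[:3,:3]@np.linalg.inv(K)@np.array([u,v,1.]);o=T[:3,3]
    return o+d*(z-o[2])/d[2]
def proj(n,p):
    c=camera_info(n);K=np.array(c["camera_matrix"]);T=np.array(c["world_from_camera"])
    q=K@(T[:3,:3].T@(np.asarray(p)-T[:3,3]));return q[:2]/q[2]
def tz(u,v,z): return ray("top",(u+.5)/5-.5+315,(v+.5)/5-.5+150,z)
def sz(u,v,z): return ray("side",(u+.5)/5-.5+250,(v+.5)/5-.5+110,z)
E
python3 - <<'E'
from h import *
np.set_printoptions(precision=4,suppress=True)
print("c top");
for p in[(497,338),(613,350),(607,418),(493,402)]:print(tz(*p,.109))
print("a top")
for p in[(527,48),(590,45),(592,160),(530,163)]:print(tz(*p,.121))
print("board front edge");
for p in[(68,252),(558,240)]:print(tz(*p,.012))
print("rail top");
for p in[(205,215),(547,205),(203,240),(547,230)]:print(tz(*p,.02))
print("fence top");
for p in[(62,67),(350,56),(62,83)]:print(tz(*p,.057))
print("plate top");
for p in[(207,62),(212,62),(213,190),(206,195)]:print(tz(*p,.098))
print("b low edge raised, foot");
for p in[(336,85),(342,193)]:print(tz(*p,.034))
print("lever tip");
for p in[(135,283),(160,280)]:print(tz(*p,.083))
print("side: c top")
for p in[(367,118),(427,112),(425,160),(367,158)]:print(sz(*p,.109))
print("side: plate top");
for p in[(100,322),(236,318)]:print(sz(*p,.098))
print("side lever");print(sz(325,358,.083))
E
```

```text
c top
[ 0.4881 -0.2734  0.109 ]
[ 0.4805 -0.3417  0.109 ]
[ 0.4406 -0.3358  0.109 ]
[ 0.4505 -0.2692  0.109 ]
a top
[ 0.6599 -0.2963  0.121 ]
[ 0.6616 -0.3342  0.121 ]
[ 0.5919 -0.3314  0.121 ]
[ 0.5902 -0.2945  0.121 ]
board front edge
[ 0.5554 -0.0287  0.012 ]
[ 0.5614 -0.3453  0.012 ]
rail top
[ 0.5776 -0.1162  0.02  ]
[ 0.5829 -0.3368  0.02  ]
[ 0.5614 -0.1145  0.02  ]
[ 0.5667 -0.3359  0.02  ]
fence top
[ 0.6654 -0.0237  0.057 ]
[ 0.672  -0.2049  0.057 ]
[ 0.6552 -0.0235  0.057 ]
plate top
[ 0.6578 -0.1086  0.098 ]
[ 0.6578 -0.1116  0.098 ]
[ 0.5792 -0.1101  0.098 ]
[ 0.5762 -0.1058  0.098 ]
b low edge raised, foot
[ 0.659  -0.2004  0.034 ]
[ 0.5888 -0.2016  0.034 ]
lever tip
[ 0.5255 -0.0638  0.083 ]
[ 0.5272 -0.0789  0.083 ]
side: c top
[ 0.4817 -0.3323  0.109 ]
[ 0.4405 -0.337   0.109 ]
[ 0.4503 -0.2669  0.109 ]
[ 0.4873 -0.2738  0.109 ]
side: plate top
[ 0.6569 -0.1079  0.098 ]
[ 0.5789 -0.104   0.098 ]
side lever
[ 0.5298 -0.0798  0.083 ]
```

Pack c measures the same from both views: centre about (0.465,-0.304), yaw -7.4°. The rack origin is about (0.614,-0.187) with yaw +1.2°. The stop face is at y≈-0.111 and pack b's raised edge at y≈-0.201, so the gap is about 90 mm. I'll move toward pack c.

Call:
move_arm(rows=[{"delta_pos":[3,-3.9,0.4],"delta_rot":[0,0,1.57],"hand":8.76},{"delta_pos":[3,-3.9,0.4],"delta_rot":[0,0,1.57],"hand":8.76},{"delta_pos":[3,-3.9,0.4],"delta_rot":[0,0,1.57],"hand":8.76},{"delta_pos":[3,-3.9,0.4],"delta_rot":[0,0,1.57],"hand":8.76},{"delta_pos":[3,-3.9,0.4],"delta_rot":[0,0,1.57],"hand":8.76},{"delta_pos":[3,-3.9,0.4],"delta_rot":[0,0,1.57],"hand":8.76},{"delta_pos":[3,-3.9,0.4],"delta_rot":[0,0,1.57],"hand":8.76},{"delta_pos":[0,-4.5,0],"delta_rot":[0,0,1.57],"hand":8.76},{"delta_pos":[0,-4.5,0],"delta_rot":[0,0,1.57],"hand":8.76},{"delta_pos":[0,-4.5,0],"delta_rot":[0,0,1.57],"hand":8.76}], force=15)

```text
t: 1.1
eef_pos: [0.4749, 0.2107, 0.2474]
ee_rot: [3.141, 0.001, -0.129]
force: [0.1, -0.4, 0.2]
width: 0.0876
```

Call:
move_arm(rows=[{"delta_pos":[-0.1,-4.9,0],"delta_rot":[0,0,0],"hand":8.76},{"delta_pos":[-0.1,-4.9,0],"delta_rot":[0,0,0],"hand":8.76},{"delta_pos":[-0.1,-4.9,0],"delta_rot":[0,0,0],"hand":8.76},{"delta_pos":[-0.1,-4.9,0],"delta_rot":[0,0,0],"hand":8.76},{"delta_pos":[-0.1,-4.9,0],"delta_rot":[0,0,0],"hand":8.76},{"delta_pos":[-0.1,-4.9,0],"delta_rot":[0,0,0],"hand":8.76},{"delta_pos":[-0.1,-4.9,0],"delta_rot":[0,0,0],"hand":8.76},{"delta_pos":[-0.1,-4.9,0],"delta_rot":[0,0,0],"hand":8.76},{"delta_pos":[-0.1,-4.9,0],"delta_rot":[0,0,0],"hand":8.76},{"delta_pos":[-0.1,-4.9,0],"delta_rot":[0,0,0],"hand":8.76}])

```text
t: 2.1
eef_pos: [0.4646, -0.2793, 0.2478]
ee_rot: [-3.141, -0.0, -0.13]
force: [1.5, 0.5, 0.0]
width: 0.0874
```

Call:
move_arm(rows=[{"delta_pos":[0,-2.3,0],"delta_rot":[0,0,0],"hand":8.76},{"delta_pos":[0,0,0],"delta_rot":[0,0,0],"hand":8.76},{"delta_pos":[0,0,-2],"delta_rot":[0,0,0],"hand":8.76},{"delta_pos":[0,0,-2],"delta_rot":[0,0,0],"hand":8.76},{"delta_pos":[0,0,-2],"delta_rot":[0,0,0],"hand":8.76},{"delta_pos":[0,0,-2],"delta_rot":[0,0,0],"hand":8.76},{"delta_pos":[0,0,-1],"delta_rot":[0,0,0],"hand":8.76},{"delta_pos":[0,0,0],"delta_rot":[0,0,0],"hand":8.76},{"delta_pos":[0,0,0],"delta_rot":[0,0,0],"hand":8.76},{"delta_pos":[0,0,0],"delta_rot":[0,0,0],"hand":8.76}])

```text
t: 3.1
eef_pos: [0.4659, -0.3004, 0.159]
ee_rot: [3.141, -0.002, -0.129]
force: [0.1, -0.9, 0.1]
width: 0.0875
```

```bash
python3 - <<'E'
from h import *
print(get_state()["eef_pos"],get_state()["ee_rot"],get_state()["q"])
a=grab_frame("top")[160:270,340:500]; b=grab_frame("side")[60:180,270:400]
cv2.imwrite("pics/t1.png",cv2.resize(a,None,fx=4,fy=4,interpolation=2));cv2.imwrite("pics/s1.png",cv2.resize(b,None,fx=4,fy=4,interpolation=2))
E
```

```text
[ 0.46593136 -0.30042513  0.15900675] [ 3.14115249e+00 -1.69312494e-03 -1.29346014e-01] [-2.19219330e-01  2.09244838e-01 -3.43966508e-01  3.37002488e-04
 -1.01585921e+00  1.66049195e+00]
```

View pics/s1.png

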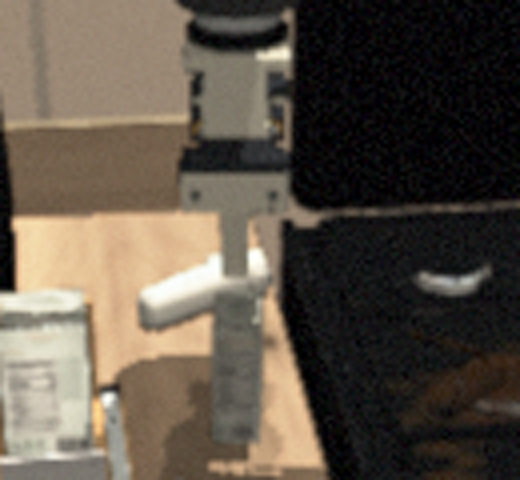

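View pics/t1.png

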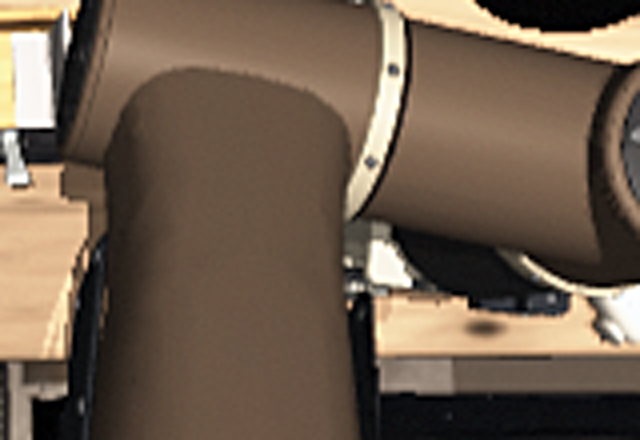

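The side view shows the finger centred on pack c (x about 237 of 640, zoomed). The gripper body's narrow side (78 mm) is across the jaws, as I assumed. Lowering and gripping.

Call:
move_arm(rows=[{"delta_pos":[0,-0.3,-2],"delta_rot":[0,0,0],"hand":8.76},{"delta_pos":[0,0,-2],"delta_rot":[0,0,0],"hand":8.76},{"delta_pos":[0,0,-2],"delta_rot":[0,0,0],"hand":8.76},{"delta_pos":[0,0,-2],"delta_rot":[0,0,0],"hand":8.76},{"delta_pos":[0,0,0],"delta_rot":[0,0,0],"hand":8.76},{"delta_pos":[0,0,0],"delta_rot":[0,0,0],"hand":6.5},{"delta_pos":[0,0,0],"delta_rot":[0,0,0],"hand":6.5},{"delta_pos":[0,0,0],"delta_rot":[0,0,0],"hand":6.5},{"delta_pos":[0,0,0],"delta_rot":[0,0,0],"hand":6.5},{"delta_pos":[0,0,0],"delta_rot":[0,0,0],"hand":6.5}], force=20)

```text
t: 4.2
eef_pos: [0.4662, -0.3038, 0.0792]
ee_rot: [3.141, -0.002, -0.129]
force: [-0.4, -1.5, 7.3]
width: 0.072
```

Call:
move_arm(rows=[{"delta_pos":[0,0,1.5],"delta_rot":[0,0,0],"hand":6.5},{"delta_pos":[0,0,3],"delta_rot":[0,0,0],"hand":6.5},{"delta_pos":[0,0,3.5],"delta_rot":[0,0,0],"hand":6.5},{"delta_pos":[0,0,4],"delta_rot":[0,0,0],"hand":6.5},{"delta_pos":[0,0,3],"delta_rot":[0,0,0],"hand":6.5},{"delta_pos":[1.5,1.5,0],"delta_rot":[0,0,-8.1],"hand":6.5},{"delta_pos":[1.5,1.5,0],"delta_rot":[0,0,-8.1],"hand":6.5},{"delta_pos":[1.5,1.5,0],"delta_rot":[0,0,-8.1],"hand":6.5},{"delta_pos":[1.5,1.5,0],"delta_rot":[0,0,-8.1],"hand":6.5},{"delta_pos":[1.5,1.5,0],"delta_rot":[0,0,-8.1],"hand":6.5}])

```text
t: 5.2
eef_pos: [0.5403, -0.2274, 0.2277]
ee_rot: [-3.142, 0.001, -0.843]
force: [-0.1, 0.2, -1.4]
width: 0.0716
```

Call:
move_arm(rows=[{"delta_pos":[1.5,1.5,0],"delta_rot":[0,0,-8.1],"hand":6.5},{"delta_pos":[1.5,1.5,0],"delta_rot":[0,0,-8.1],"hand":6.5},{"delta_pos":[1.5,1.5,0],"delta_rot":[0,0,-8.1],"hand":6.5},{"delta_pos":[1.5,1.5,0],"delta_rot":[0,0,-8.1],"hand":6.5},{"delta_pos":[1.5,1.5,0],"delta_rot":[0,0,-8.1],"hand":6.5},{"delta_pos":[0.2,-0.3,0],"delta_rot":[0,0,-0.4],"hand":6.5},{"delta_pos":[0,0,0],"delta_rot":[0,0,0],"hand":6.5},{"delta_pos":[0,0,0],"delta_rot":[0,0,0],"hand":6.5},{"delta_pos":[0,0,-2],"delta_rot":[0,0,0],"hand":6.5},{"delta_pos":[0,0,-1],"delta_rot":[0,0,0],"hand":6.5}])

```text
t: 6.2
eef_pos: [0.6161, -0.1566, 0.1968]
ee_rot: [3.14, 0.001, -1.55]
force: [-0.2, 0.2, -3.0]
width: 0.0719
```

```bash
python3 - <<'E'
from h import *
s=get_state();print(s["eef_pos"],s["ee_rot"],s["force"],s["q"])
a=grab_frame("top")[150:250,315:475]; b=grab_frame("side")[60:220,230:390]
cv2.imwrite("pics/t2.png",cv2.resize(a,None,fx=5,fy=5,interpolation=2));cv2.imwrite("pics/s2.png",cv2.resize(b,None,fx=4,fy=4,interpolation=2))
E
```

```text
[ 0.61605723 -0.15662176  0.19677688] [ 3.14045931e+00  6.14306690e-04 -1.55031298e+00] [-0.15514534  0.18066895 -2.95598849] [ 5.71388088e-02  3.10346419e-01 -1.11968247e-01 -7.18200529e-04
 -1.14959183e+00 -3.63611077e-02]
```

View pics/s2.png

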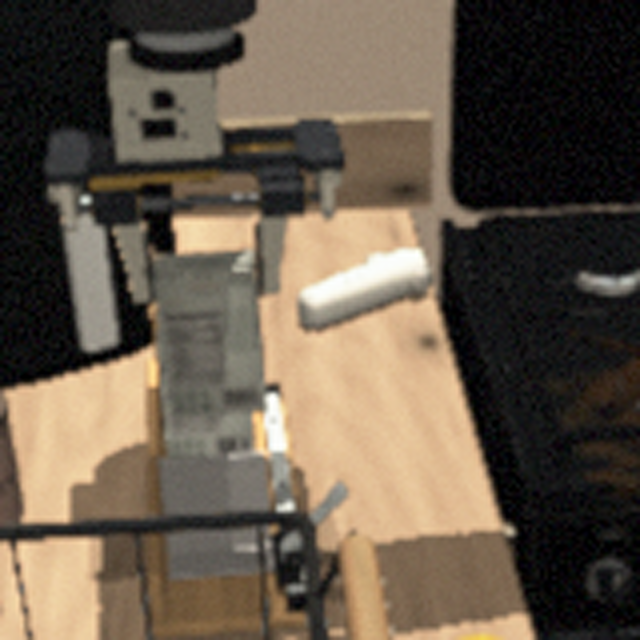

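View pics/t2.png

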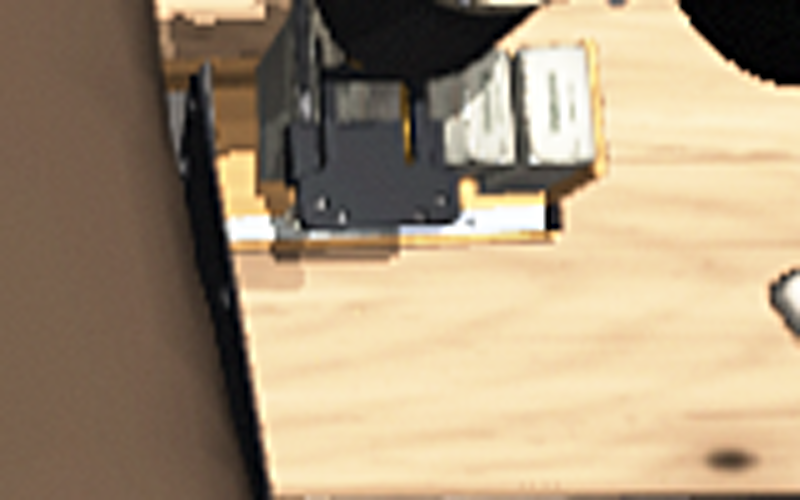

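```bash
python3 - <<'E'
from h import *
def s(u,v,z): return ray("side",(u+.5)/4-.5+230,(v+.5)/4-.5+60,z).round(4)
print("c top",s(152,255,.227),s(256,253,.227))
print("plate",s(162,458,.098),s(268,456,.098))
for dz in (0,.109):
  for sx in(-.036,.036):
    for sy in (-.0215,.0215):
      u=proj("side",[.616+sx,-.157+sy,.118+dz]); print(dz,sx,sy,((u-[230,60]+.5)*4-.5).round(0))
E
```

```text
c top [ 0.652  -0.1675  0.227 ] [ 0.5795 -0.1626  0.227 ]
plate [ 0.6553 -0.1071  0.098 ] [ 0.5795 -0.1018  0.098 ]
0 -0.036 -0.0215 [262. 380.]
0 -0.036 0.0215 [264. 408.]
0 0.036 -0.0215 [166. 385.]
0 0.036 0.0215 [165. 414.]
0.109 -0.036 -0.0215 [255. 244.]
0.109 -0.036 0.0215 [256. 269.]
0.109 0.036 -0.0215 [152. 248.]
0.109 0.036 0.0215 [151. 275.]
```

Call:
move_arm(rows=[{"delta_pos":[0.1,0,-1.5],"delta_rot":[0,0,0],"hand":6.5},{"delta_pos":[0,0,-2],"delta_rot":[0,0,0],"hand":6.5},{"delta_pos":[0,0,-2],"delta_rot":[0,0,0],"hand":6.5},{"delta_pos":[0,0,-1.5],"delta_rot":[0,0,0],"hand":6.5},{"delta_pos":[0,0,-1],"delta_rot":[0,0,0],"hand":6.5},{"delta_pos":[0,0,-1],"delta_rot":[0,0,0],"hand":6.5},{"delta_pos":[0,0,-1],"delta_rot":[0,0,0],"hand":6.5},{"delta_pos":[0,0,0],"delta_rot":[0,0,0],"hand":6.5},{"delta_pos":[0,0,0],"delta_rot":[0,0,0],"hand":6.5},{"delta_pos":[0,0,0],"delta_rot":[0,0,0],"hand":6.5}])

```text
t: 7.3
eef_pos: [0.6187, -0.1564, 0.0986]
ee_rot: [-3.141, -0.0, -1.55]
force: [-0.0, 0.2, -1.7]
width: 0.0719
```

Call:
move_arm(rows=[{"delta_pos":[0,0,-0.2],"delta_rot":[0,0,0],"hand":6.5},{"delta_pos":[0,0,-0.2],"delta_rot":[0,0,0],"hand":6.5},{"delta_pos":[0,0,-0.2],"delta_rot":[0,0,0],"hand":6.5},{"delta_pos":[0,0,-0.1],"delta_rot":[0,0,0],"hand":6.5},{"delta_pos":[0,0,0],"delta_rot":[0,0,0],"hand":6.5},{"delta_pos":[0,0,0],"delta_rot":[0,0,0],"hand":6.5},{"delta_pos":[0,0,0],"delta_rot":[0,0,0],"hand":6.5},{"delta_pos":[0,0,0],"delta_rot":[0,0,0],"hand":6.5},{"delta_pos":[0,0,0],"delta_rot":[0,0,0],"hand":6.5},{"delta_pos":[0,0,0],"delta_rot":[0,0,0],"hand":6.5}])

```text
t: 8.3
eef_pos: [0.6183, -0.1564, 0.0913]
ee_rot: [-3.141, -0.0, -1.55]
force: [-1.3, 0.4, 5.2]
width: 0.0722
```

```bash
python3 - <<'E'
from h import *
s=get_state();print(s["eef_pos"],s["ee_rot"],s["force"])
b=grab_frame("side")[60:220,230:390]
cv2.imwrite("pics/s3.png",cv2.resize(b,None,fx=4,fy=4,interpolation=2))
E
```

```text
[ 0.61825482 -0.15638907  0.09131818] [-3.14135453e+00 -1.73004199e-04 -1.55035876e+00] [-1.26365881  0.43396771  5.22792311]
```

View pics/s3.png

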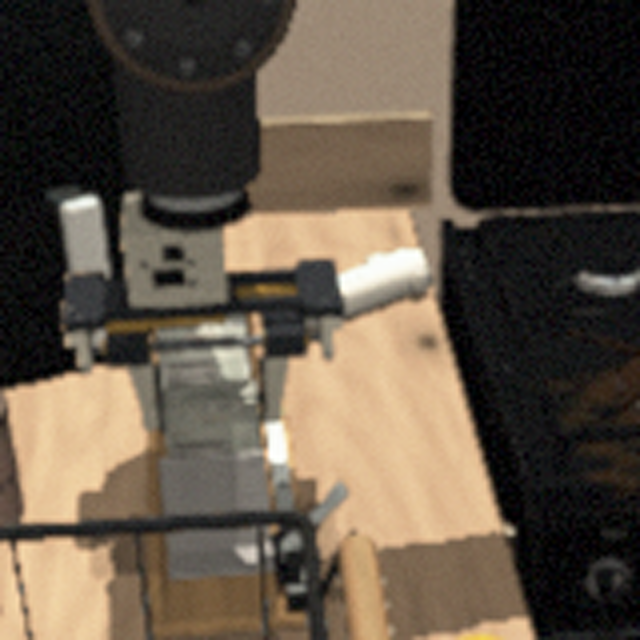

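The pack is seated on the board: contact gives 5 N, with the TCP at z=0.0913 as predicted. Releasing and rising.

Call:
move_arm(rows=[{"delta_pos":[0,0,0],"delta_rot":[0,0,0],"hand":8.76},{"delta_pos":[0,0,0],"delta_rot":[0,0,0],"hand":8.76},{"delta_pos":[0,0,0],"delta_rot":[0,0,0],"hand":8.76},{"delta_pos":[0,0,0],"delta_rot":[0,0,0],"hand":8.76},{"delta_pos":[0,0,0],"delta_rot":[0,0,0],"hand":8.76},{"delta_pos":[0,0,1],"delta_rot":[0,0,0],"hand":8.76},{"delta_pos":[0,0,2],"delta_rot":[0,0,0],"hand":8.76},{"delta_pos":[0,0,3],"delta_rot":[0,0,0],"hand":8.76},{"delta_pos":[0,0,3],"delta_rot":[0,0,0],"hand":8.76},{"delta_pos":[0,0,3],"delta_rot":[0,0,0],"hand":8.76}])

```text
t: 9.35
eef_pos: [0.6182, -0.1564, 0.213]
ee_rot: [-3.141, -0.0, -1.55]
force: [1.5, 0.1, 0.4]
width: 0.0876
```

Call:
move_arm(rows=[{"delta_pos":[0,3,0],"delta_rot":[0,0,0],"hand":0},{"delta_pos":[0,3,0],"delta_rot":[0,0,0],"hand":0},{"delta_pos":[0,2.6,0],"delta_rot":[0,0,0],"hand":0},{"delta_pos":[0,0,0],"delta_rot":[0,0,0],"hand":0},{"delta_pos":[0,0,-3],"delta_rot":[0,0,0],"hand":0},{"delta_pos":[0,0,-3],"delta_rot":[0,0,0],"hand":0},{"delta_pos":[0,0,-3],"delta_rot":[0,0,0],"hand":0},{"delta_pos":[0,0,-1],"delta_rot":[0,0,0],"hand":0},{"delta_pos":[0,0,0],"delta_rot":[0,0,0],"hand":0},{"delta_pos":[0,0,0],"delta_rot":[0,0,0],"hand":0}])

```text
t: 10.35
eef_pos: [0.6192, -0.0706, 0.1123]
ee_rot: [-3.14, -0.0, -1.55]
force: [-0.3, -0.2, -0.2]
width: 0.0134
```

```bash
python3 - <<'E'
from h import *
s=get_state();print(s["eef_pos"],s["ee_rot"],s["force"],s["width"])
a=grab_frame("top")[150:250,315:475]; b=grab_frame("side")[60:220,230:390]
cv2.imwrite("pics/t4.png",cv2.resize(a,None,fx=5,fy=5,interpolation=2));cv2.imwrite("pics/s4.png",cv2.resize(b,None,fx=4,fy=4,interpolation=2))
E
```

```text
[ 0.61920999 -0.07058014  0.11232782] [-3.13997518e+00 -3.28864655e-04 -1.55024184e+00] [-0.30059768 -0.22374715 -0.18672888] 0.013355729140249123
```

View pics/s4.png

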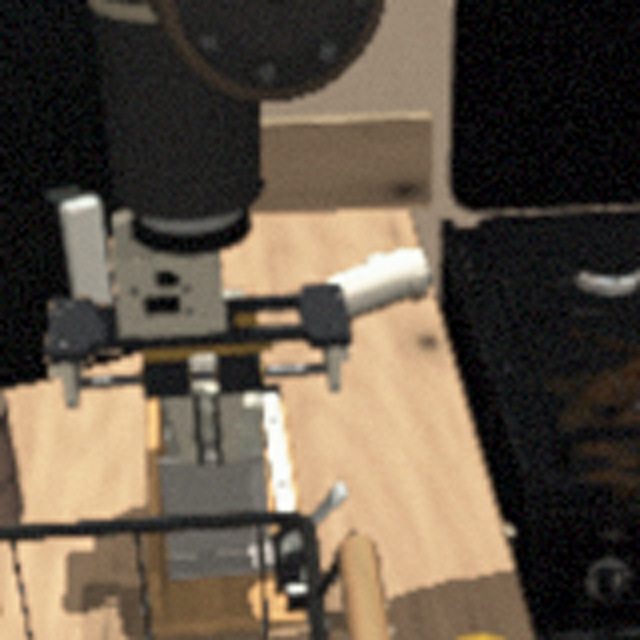

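View pics/t4.png

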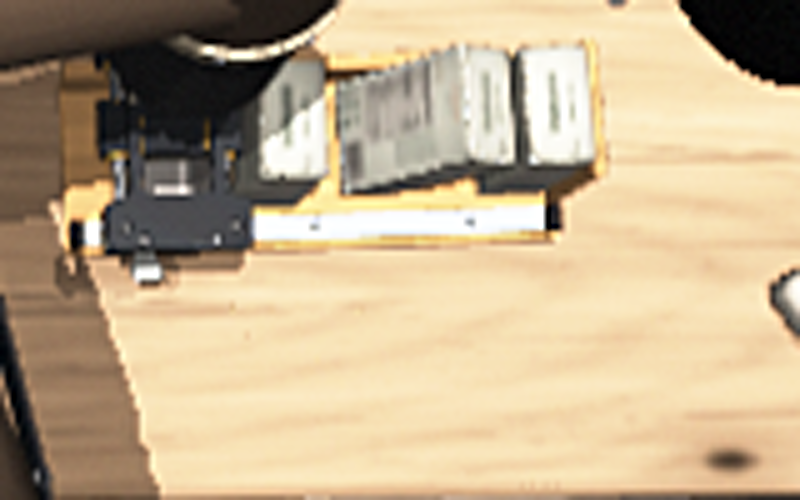

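Call:
move_arm(rows=[{"delta_pos":[0,0,-0.9],"delta_rot":[0,0,0],"hand":0},{"delta_pos":[-0.1,0,-0.9],"delta_rot":[0,0,0],"hand":0},{"delta_pos":[0,-0.6,0],"delta_rot":[0,0,0],"hand":0},{"delta_pos":[0,-0.6,0],"delta_rot":[0,0,0],"hand":0},{"delta_pos":[0,-0.6,0],"delta_rot":[0,0,0],"hand":0},{"delta_pos":[0,-0.6,0],"delta_rot":[0,0,0],"hand":0},{"delta_pos":[0,-0.6,0],"delta_rot":[0,0,0],"hand":0},{"delta_pos":[0,-0.6,0],"delta_rot":[0,0,0],"hand":0},{"delta_pos":[0,-0.6,0],"delta_rot":[0,0,0],"hand":0},{"delta_pos":[0,-0.6,0],"delta_rot":[0,0,0],"hand":0}])

```text
t: 11.45
eef_pos: [0.6172, -0.1189, 0.0929]
ee_rot: [-3.141, 0.0, -1.551]
force: [-0.4, -0.2, 0.0]
width: 0.0002
```

```bash
python3 - <<'E'
from h import *
s=get_state();print(s["eef_pos"],s["ee_rot"],s["force"],s["width"])
a=grab_frame("top")[150:250,315:475]; b=grab_frame("side")[60:220,230:390]
cv2.imwrite("pics/t5.png",cv2.resize(a,None,fx=5,fy=5,interpolation=2));cv2.imwrite("pics/s5.png",cv2.resize(b,None,fx=4,fy=4,interpolation=2))
E
```

```text
[ 0.61723485 -0.11887583  0.09290884] [-3.14149290e+00  1.59790073e-05 -1.55055423e+00] [-0.35175505 -0.24229152  0.03645903] 0.00022531695178619089
```

View pics/s5.png

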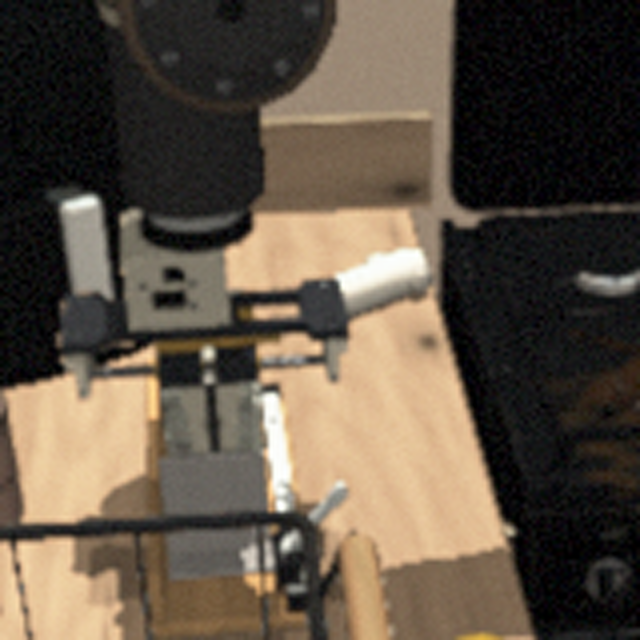

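View pics/t5.png

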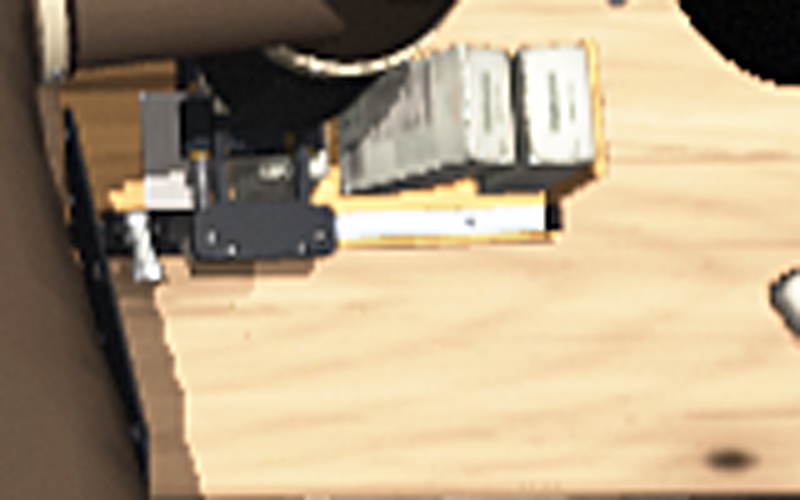

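```bash
python3 - <<'E'
from h import *
def zs(p): return ((proj("side",p)-[230,60]+.5)*4-.5).round(0)
def zt(p): return ((proj("top",p)-[315,150]+.5)*5-.5).round(0)
print("tip s4",zs([.619,-.0706,.0903]),"tip s5",zs([.617,-.119,.071]),"s5 at .12",zs([.617,-.119,.12]))
print("plate top",zs([.617,-.108,.098]),"bottom",zs([.617,-.108,.02]))
print("top: plate top",zt([.617,-.108,.098]),"plate bottom",zt([.617,-.108,.02]),"tcp s5",zt([.617,-.119,.071]))
E
```

```text
tip s4 [214. 492.] tip s5 [218. 478.] s5 at .12 [213. 420.]
plate top [216. 454.] bottom [223. 543.]
top: plate top [208. 128.] plate bottom [191. 154.] tcp s5 [219. 138.]
```

```bash
python3 - <<'E'
from h import *
print("t4 body",tz(178,225,.17),"t5 body",tz(263,230,.15),"t2 body",tz(378,205,.255))
print("foot left",tz(142,150,.02), "shoe l/r",tz(103,230,.031),tz(203,230,.031))
im=cv2.imread("pics/side0.png");im2=cv2.imread("pics/s5.png")
b=cv2.imread("pics/s4.png");b=cv2.absdiff(b,im2);cv2.imwrite("pics/d.png",b*3)
E
```

```text
t4 body [ 0.54612482 -0.07920538  0.17      ] t5 body [ 0.54632772 -0.13017028  0.15      ] t2 body [ 0.54177275 -0.17132478  0.255     ]
foot left [ 0.6200718  -0.07676876  0.02      ] shoe l/r [ 0.56640629 -0.0497528   0.031     ] [ 0.56606226 -0.11306859  0.031     ]
```

View pics/d.png

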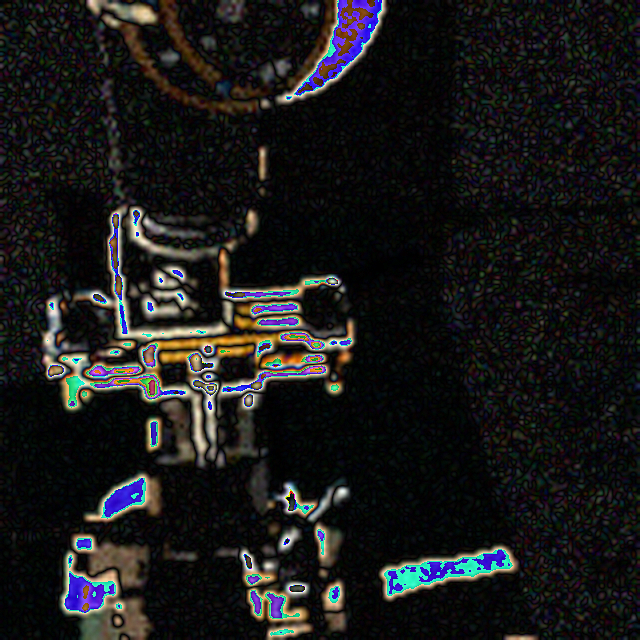

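```bash
python3 - <<'E'
from h import *
def zs(p): return ((proj("side",p)-[230,60]+.5)*4-.5).round(0)
for z in(.1968,.175): print("s2",zs([.57,-.1566,z]))
for z in(.0913,.069): print("s3",zs([.57,-.1566,z]))
b=cv2.imread("pics/s5.png")[330:600,130:370];c=cv2.imread("pics/s4.png")[330:600,130:370]
o=np.hstack([c,b]);o=cv2.resize(o,None,fx=1.6,fy=1.6);o=cv2.convertScaleAbs(o,alpha=1.5)
cv2.imwrite("pics/z5.png",o)
E
```

```text
s2 [272. 296.]
s2 [273. 323.]
s3 [278. 424.]
s3 [280. 450.]
```

View pics/z5.png

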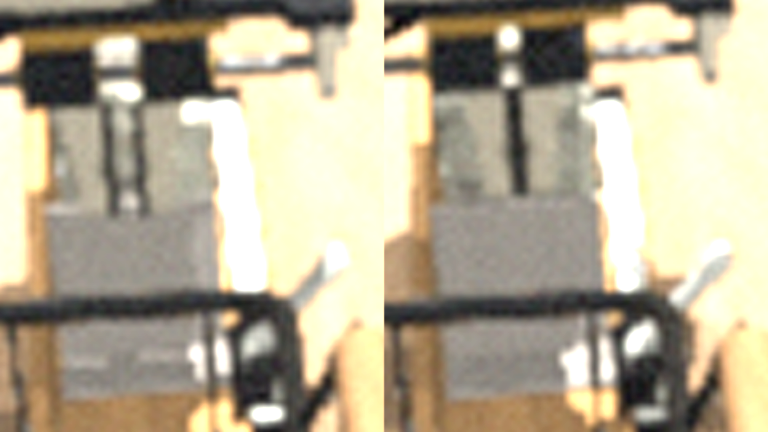

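```bash
python3 - <<'E'
from h import *
def zs(p): return ((proj("side",p)-[270,60]+.5)*4-.5).round(0)
for z in(.159,.137): print("s1 finger",z,zs([.475,-.24,z]),zs([.475,-.26,z]))
print("pack near top",zs([.47,-.268,.109]),"far top",zs([.46,-.34,.109]),"bottom",zs([.47,-.268,0]))
b=cv2.imread("pics/s1.png")[150:460,130:330];b=cv2.resize(b,None,fx=1.8,fy=1.8)
c=cv2.imread("pics/s2.png")[200:460,120:320];c=cv2.resize(c,(360,558))
cv2.imwrite("pics/z1.png",cv2.convertScaleAbs(np.hstack([b,c]),alpha=1.5))
E
```

```text
s1 finger 0.159 [233. 287.] [230. 276.]
s1 finger 0.137 [233. 313.] [230. 302.]
pack near top [235. 329.] far top [238. 289.] bottom [235. 444.]
```

View pics/z1.png

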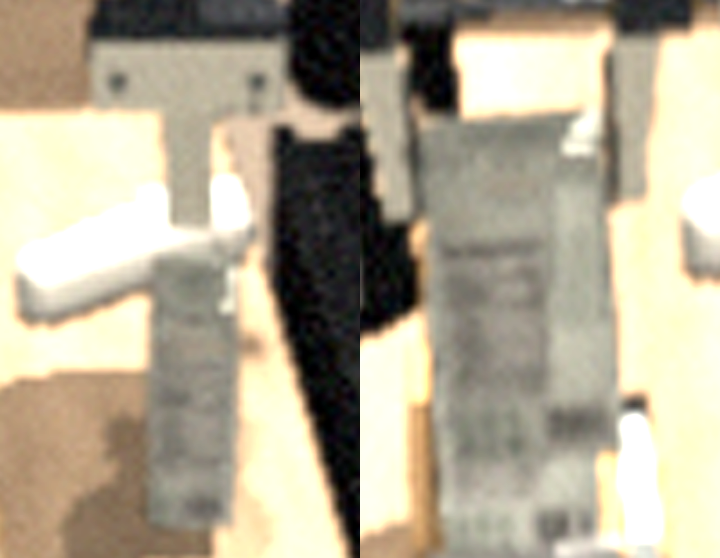

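The fingers passed over the plate: no force, and the stop and lever haven't moved. In the images the visible fingertip ends near TCP height rather than 22 mm ahead of it. I'll back up, go lower and push again.

Call:
move_arm(rows=[{"delta_pos":[0,0,1.5],"delta_rot":[0,0,0],"hand":0},{"delta_pos":[0,0,1.5],"delta_rot":[0,0,0],"hand":0},{"delta_pos":[0,2.5,0],"delta_rot":[0,0,0],"hand":0},{"delta_pos":[0,2.5,0],"delta_rot":[0,0,0],"hand":0},{"delta_pos":[0,1,0],"delta_rot":[0,0,0],"hand":0},{"delta_pos":[0,0,-1.5],"delta_rot":[0,0,0],"hand":0},{"delta_pos":[0,0,-1.5],"delta_rot":[0,0,0],"hand":0},{"delta_pos":[0,0,-1.5],"delta_rot":[0,0,0],"hand":0},{"delta_pos":[0,0,0],"delta_rot":[0,0,0],"hand":0},{"delta_pos":[0,0,0],"delta_rot":[0,0,0],"hand":0}])

```text
t: 12.55
eef_pos: [0.6172, -0.0585, 0.0779]
ee_rot: [3.141, -0.0, -1.55]
force: [0.6, 0.2, 0.0]
width: 0.0006
```

```bash
python3 - <<'E'
from h import *
s=get_state();print(s["eef_pos"],s["ee_rot"],s["force"],s["width"])
a=grab_frame("top")[150:250,315:475]; b=grab_frame("side")[120:220,260:340]
cv2.imwrite("pics/t6.png",cv2.resize(a,None,fx=5,fy=5,interpolation=2));cv2.imwrite("pics/s6.png",cv2.convertScaleAbs(cv2.resize(b,None,fx=6,fy=6,interpolation=2),alpha=1.3))
E
```

```text
[ 0.61721884 -0.05848689  0.07792683] [ 3.14096948e+00 -3.87225856e-04 -1.55021510e+00] [0.61224129 0.20408971 0.02799418] 0.0006143705159724624
```

View pics/s6.png

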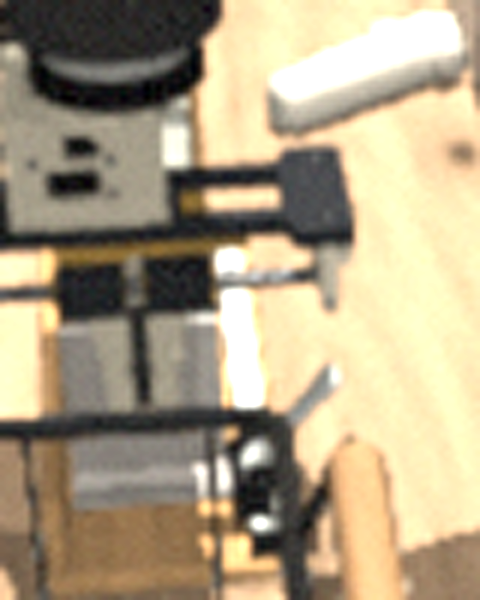

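View pics/t6.png

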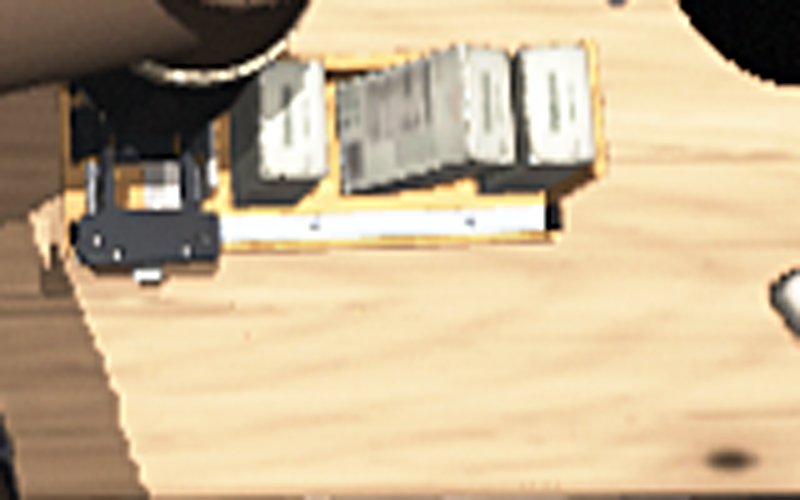

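```bash
python3 - <<'E'
from h import *
for z in(.1,.09,.078,.07,.056): print(z,((proj("side",[.617,-.0585,z])-[260,120]+.5)*6-.5).round(0),((proj("side",[.617,-.05,z])-[260,120]+.5)*6-.5).round(0))
print("packc top",tz(262,100,.121),tz(326,100,.121))
E
```

```text
0.1 [144. 375.] [144. 385.]
0.09 [146. 393.] [146. 403.]
0.078 [147. 414.] [148. 424.]
0.07 [149. 428.] [149. 438.]
0.056 [151. 453.] [151. 463.]
packc top [ 0.62877902 -0.13710823  0.121     ] [ 0.62864399 -0.17505165  0.121     ]
```

Now the tan fingers show in front of the grey plate (tip at about (140,405)). I'll go 1 cm lower and push.

Call:
move_arm(rows=[{"delta_pos":[0,0,-1],"delta_rot":[0,0,0],"hand":0},{"delta_pos":[0,-1,0],"delta_rot":[0,0,0],"hand":0},{"delta_pos":[0,-1,0],"delta_rot":[0,0,0],"hand":0},{"delta_pos":[0,-1,0],"delta_rot":[0,0,0],"hand":0},{"delta_pos":[0,-0.5,0],"delta_rot":[0,0,0],"hand":0},{"delta_pos":[0,-0.5,0],"delta_rot":[0,0,0],"hand":0},{"delta_pos":[0,-0.5,0],"delta_rot":[0,0,0],"hand":0},{"delta_pos":[0,-0.5,0],"delta_rot":[0,0,0],"hand":0},{"delta_pos":[0,-0.5,0],"delta_rot":[0,0,0],"hand":0},{"delta_pos":[0,-0.5,0],"delta_rot":[0,0,0],"hand":0}])

```text
t: 13.65
eef_pos: [0.6179, -0.1177, 0.068]
ee_rot: [-3.14, 0.001, -1.55]
force: [0.5, 6.5, -1.7]
width: 0.0001
```

Call:
move_arm(rows=[{"delta_pos":[0,-0.4,0],"delta_rot":[0,0,0],"hand":0},{"delta_pos":[0,-0.4,0],"delta_rot":[0,0,0],"hand":0},{"delta_pos":[0,-0.4,0],"delta_rot":[0,0,0],"hand":0},{"delta_pos":[0,-0.4,0],"delta_rot":[0,0,0],"hand":0},{"delta_pos":[0,-0.4,0],"delta_rot":[0,0,0],"hand":0},{"delta_pos":[0,-0.4,0],"delta_rot":[0,0,0],"hand":0},{"delta_pos":[0,-0.4,0],"delta_rot":[0,0,0],"hand":0},{"delta_pos":[0,-0.4,0],"delta_rot":[0,0,0],"hand":0},{"delta_pos":[0,-0.4,0],"delta_rot":[0,0,0],"hand":0},{"delta_pos":[0,-0.4,0],"delta_rot":[0,0,0],"hand":0}])

```text
t: 14.65
eef_pos: [0.619, -0.1569, 0.068]
ee_rot: [-3.138, 0.001, -1.55]
force: [4.4, 7.4, -2.4]
width: 0.0009
```

```bash
python3 - <<'E'
from h import *
s=get_state();print(s["eef_pos"],s["ee_rot"],s["force"],s["width"])
a=grab_frame("top")[150:250,315:475]; b=grab_frame("side")[120:220,260:340]
cv2.imwrite("pics/t7.png",cv2.resize(a,None,fx=5,fy=5,interpolation=2));cv2.imwrite("pics/s7.png",cv2.convertScaleAbs(cv2.resize(b,None,fx=6,fy=6,interpolation=2),alpha=1.3))
E
```

```text
[ 0.61901458 -0.15688975  0.06801249] [-3.13829976e+00  1.46569665e-03 -1.54951269e+00] [ 4.40227344  7.3605932  -2.41411712] 0.0008667378458500014
```

View pics/s7.png

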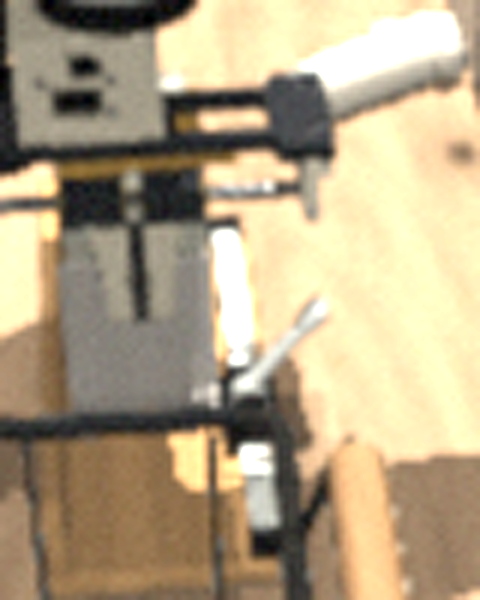

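View pics/t7.png

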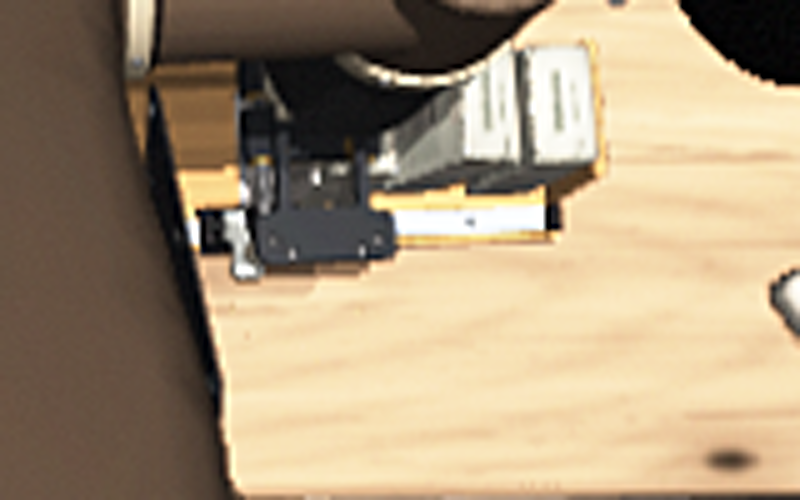

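Call:
move_arm(rows=[{"delta_pos":[0,-0.25,0],"delta_rot":[0,0,0],"hand":0},{"delta_pos":[0,-0.25,0],"delta_rot":[0,0,0],"hand":0},{"delta_pos":[0.05,-0.25,0],"delta_rot":[0,0,0],"hand":0},{"delta_pos":[0,-0.25,0],"delta_rot":[0,0,0],"hand":0},{"delta_pos":[0,-0.25,0],"delta_rot":[0,0,0],"hand":0},{"delta_pos":[0,-0.25,0],"delta_rot":[0,0,0],"hand":0},{"delta_pos":[0,-0.25,0],"delta_rot":[0,0,0],"hand":0},{"delta_pos":[0,-0.25,0],"delta_rot":[0,0,0],"hand":0},{"delta_pos":[0,-0.25,0],"delta_rot":[0,0,0],"hand":0},{"delta_pos":[0,0,0],"delta_rot":[0,0,0],"hand":0}])

```text
t: 15.75
eef_pos: [0.6196, -0.18, 0.0681]
ee_rot: [-3.138, 0.001, -1.55]
force: [4.0, 5.7, -0.9]
width: 0.0003
```

```bash
python3 - <<'E'
from h import *
s=get_state();print(s["eef_pos"],s["ee_rot"],s["force"],s["width"])
a=grab_frame("top")[150:250,315:475]
cv2.imwrite("pics/t8.png",cv2.resize(a,None,fx=5,fy=5,interpolation=2))
E
```

```text
[ 0.61955088 -0.17998434  0.06808796] [-3.13831239e+00  8.29809497e-04 -1.54976749e+00] [ 4.01632028  5.70504102 -0.91714072] 0.00033677500489660465
```

View pics/t8.png

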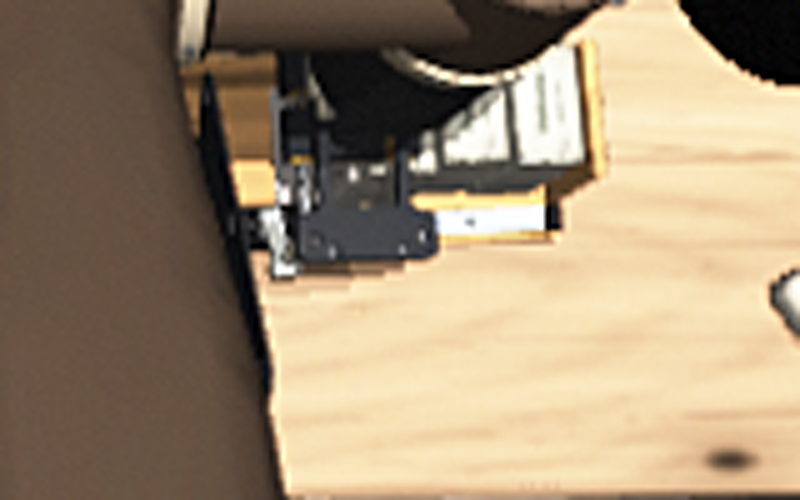

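Call:
move_arm(rows=[{"delta_pos":[0,-0.1,0],"delta_rot":[0,0,0],"hand":0},{"delta_pos":[0,-0.1,0],"delta_rot":[0,0,0],"hand":0},{"delta_pos":[0,-0.1,0],"delta_rot":[0,0,0],"hand":0},{"delta_pos":[0,-0.1,0],"delta_rot":[0,0,0],"hand":0},{"delta_pos":[0,-0.1,0],"delta_rot":[0,0,0],"hand":0},{"delta_pos":[0,-0.1,0],"delta_rot":[0,0,0],"hand":0},{"delta_pos":[0,-0.1,0],"delta_rot":[0,0,0],"hand":0},{"delta_pos":[0,0,0],"delta_rot":[0,0,0],"hand":0},{"delta_pos":[0,0,0],"delta_rot":[0,0,0],"hand":0},{"delta_pos":[0,0,0],"delta_rot":[0,0,0],"hand":0}])

```text
t: 16.8
eef_pos: [0.6196, -0.1866, 0.0681]
ee_rot: [-3.138, 0.001, -1.55]
force: [4.4, 7.4, -1.9]
width: 0.0004
```

Call:
move_arm(rows=[{"delta_pos":[0,-0.1,0],"delta_rot":[0,0,0],"hand":0},{"delta_pos":[0,-0.1,0],"delta_rot":[0,0,0],"hand":0},{"delta_pos":[0,-0.1,0],"delta_rot":[0,0,0],"hand":0},{"delta_pos":[0,0,0],"delta_rot":[0,0,0],"hand":0},{"delta_pos":[0,0,0],"delta_rot":[0,0,0],"hand":0},{"delta_pos":[0,0,0],"delta_rot":[0,0,0],"hand":0},{"delta_pos":[0,0,0],"delta_rot":[0,0,0],"hand":0},{"delta_pos":[0,0,0],"delta_rot":[0,0,0],"hand":0},{"delta_pos":[0,0,0],"delta_rot":[0,0,0],"hand":0},{"delta_pos":[0,0,0],"delta_rot":[0,0,0],"hand":0}])

```text
t: 17.8
eef_pos: [0.6198, -0.1889, 0.0681]
ee_rot: [-3.138, 0.002, -1.549]
force: [4.6, 10.9, 0.2]
width: 0.0004
```

```bash
python3 - <<'E'
from h import *
s=get_state();print(s["eef_pos"],s["ee_rot"],s["force"],s["width"])
a=grab_frame("top")[150:250,315:475]
cv2.imwrite("pics/t9.png",cv2.resize(a,None,fx=5,fy=5,interpolation=2))
E
```

```text
[ 0.61975044 -0.18888224  0.0681422 ] [-3.13790198e+00  1.67931306e-03 -1.54934831e+00] [ 4.57049796 10.87248434  0.19389087] 0.000384457443555996
```

View pics/t9.png

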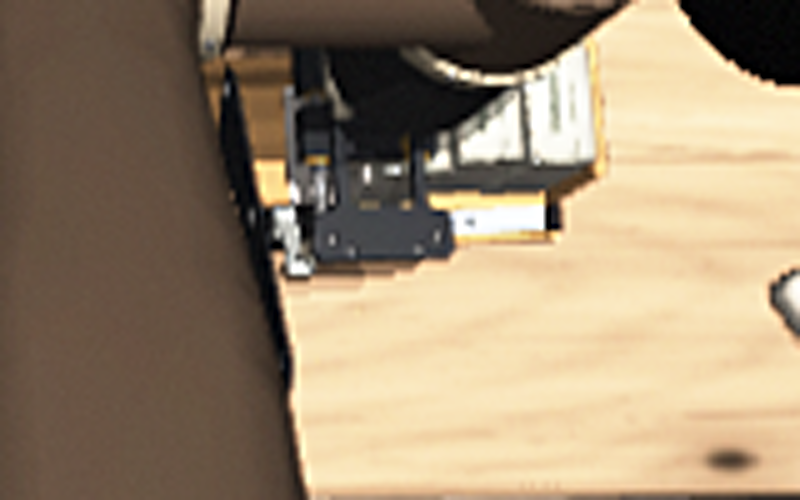

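Call:
move_arm(rows=[{"delta_pos":[0,-0.05,0],"delta_rot":[0,0,0],"hand":0},{"delta_pos":[0,0,0],"delta_rot":[0,0,0],"hand":0},{"delta_pos":[0,-0.05,0],"delta_rot":[0,0,0],"hand":0},{"delta_pos":[0,0,0],"delta_rot":[0,0,0],"hand":0},{"delta_pos":[0,0,0],"delta_rot":[0,0,0],"hand":0},{"delta_pos":[0,0,0],"delta_rot":[0,0,0],"hand":0},{"delta_pos":[0,0,0],"delta_rot":[0,0,0],"hand":0},{"delta_pos":[0,0,0],"delta_rot":[0,0,0],"hand":0},{"delta_pos":[0,0,0],"delta_rot":[0,0,0],"hand":0},{"delta_pos":[0,0,0],"delta_rot":[0,0,0],"hand":0}])

```text
t: 18.85
eef_pos: [0.6197, -0.1889, 0.0681]
ee_rot: [-3.138, 0.003, -1.549]
force: [3.7, 15.1, 0.8]
width: 0.0004
```

The push is blocked: position holds at -0.1889 while force rises from 10.9 to 15.1 N. I'll give it one more small press, then back off and look.

Call:
move_arm(rows=[{"delta_pos":[0,-0.1,0],"delta_rot":[0,0,0],"hand":0},{"delta_pos":[0,0,0],"delta_rot":[0,0,0],"hand":0},{"delta_pos":[0,0,0],"delta_rot":[0,0,0],"hand":0},{"delta_pos":[0,0,0],"delta_rot":[0,0,0],"hand":0},{"delta_pos":[0,0,0],"delta_rot":[0,0,0],"hand":0},{"delta_pos":[0,0,0],"delta_rot":[0,0,0],"hand":0},{"delta_pos":[0,0,0],"delta_rot":[0,0,0],"hand":0},{"delta_pos":[0,0,0],"delta_rot":[0,0,0],"hand":0},{"delta_pos":[0,0,0],"delta_rot":[0,0,0],"hand":0},{"delta_pos":[0,0,0],"delta_rot":[0,0,0],"hand":0}])

```text
t: 19.85
eef_pos: [0.6197, -0.189, 0.0681]
ee_rot: [-3.138, 0.004, -1.549]
force: [2.5, 19.7, 2.4]
width: 0.0002
```

Call:
move_arm(rows=[{"delta_pos":[0,0.5,0],"delta_rot":[0,0,0],"hand":0},{"delta_pos":[0,1,0],"delta_rot":[0,0,0],"hand":0},{"delta_pos":[0,2,0],"delta_rot":[0,0,0],"hand":0},{"delta_pos":[0,0.5,2],"delta_rot":[0,0,0],"hand":0},{"delta_pos":[-1,2,3],"delta_rot":[0,0,0],"hand":0},{"delta_pos":[-4,3,3],"delta_rot":[0,0,0],"hand":0},{"delta_pos":[-4,4,2],"delta_rot":[0,0,0],"hand":0},{"delta_pos":[-2,4,0],"delta_rot":[0,0,0],"hand":0},{"delta_pos":[0,4,0],"delta_rot":[0,0,0],"hand":0},{"delta_pos":[0,4,0],"delta_rot":[0,0,0],"hand":0}])

```text
t: 20.85
eef_pos: [0.5193, 0.0473, 0.1612]
ee_rot: [-3.14, 0.0, -1.551]
force: [0.5, -0.4, 0.4]
width: 0.0004
```

```bash
python3 - <<'E'
from h import *
s=get_state();print(s["eef_pos"],s["ee_rot"],s["force"],s["width"])
a=grab_frame("top")[150:250,315:475]; b=grab_frame("side")[110:225,250:360]
cv2.imwrite("pics/ta.png",cv2.resize(a,None,fx=5,fy=5,interpolation=2));cv2.imwrite("pics/sa.png",cv2.resize(b,None,fx=5,fy=5,interpolation=2))
E
```

```text
[0.51931886 0.04733591 0.16123557] [-3.13993158e+00  3.02364206e-04 -1.55085984e+00] [ 0.4903108  -0.44871607  0.38401914] 0.000376508996680908
```

View pics/ta.png

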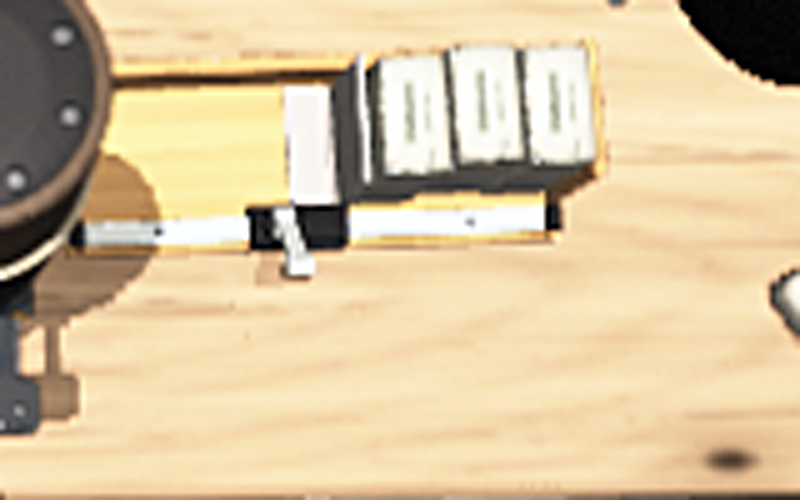

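View pics/sa.png

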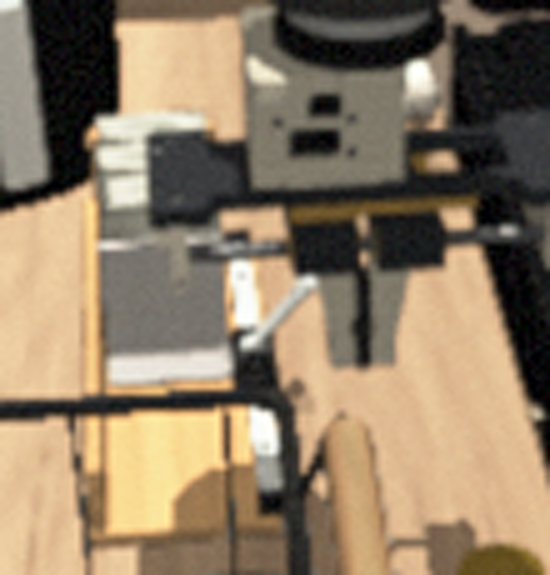

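```bash
python3 - <<'E'
from h import *
np.set_printoptions(precision=4,suppress=True)
def cross(pt,ps):
    P=[];D=[]
    for n,(u,v) in(("top",pt),("side",ps)):
        a=ray(n,u,v,.2);b=ray(n,u,v,0);P.append(a);D.append((b-a)/np.linalg.norm(b-a))
    A=np.array([D[0],-D[1]]).T;t=np.linalg.lstsq(A,P[1]-P[0],rcond=None)[0]
    x,y=P[0]+t[0]*D[0],P[1]+t[1]*D[1];return (x+y)/2,np.linalg.norm(x-y)
T=lambda u,v:((u+.5)/5-.5+315,(v+.5)/5-.5+150); S=lambda u,v:((u+.5)/5-.5+250,(v+.5)/5-.5+110)
print("tip now",cross(T(300,271),S(312,283)),"tip at start",cross(T(148,280),S(327,357)))
print("z.085",tz(300,271,.085),sz(312,283,.085))
for z in(.16,.15,.14): print(z,((proj("side",[.519,.047,z])-[250,110]+.5)*5-.5).round(0))
print("plate top",tz(358,120,.098),tz(368,120,.098))
for u in(381,450,523,592):print(u,tz(u,110,.121))
print("wall",tz(600,110,.108),"foot left",tz(286,150,.02),tz(250,225,.031),tz(350,225,.031))
E
```

```text
tip now (array([ 0.5317, -0.1635,  0.0833]), np.float64(0.0008012821273762958)) tip at start (array([ 0.5278, -0.0712,  0.0888]), np.float64(0.0027314418583471198))
z.085 [ 0.5319 -0.1632  0.085 ] [ 0.5315 -0.1604  0.085 ]
0.16 [363. 365.]
0.15 [364. 382.]
0.14 [364. 399.]
plate top [ 0.6217 -0.1989  0.098 ] [ 0.6216 -0.2049  0.098 ]
381 [ 0.6225 -0.2075  0.121 ]
450 [ 0.6223 -0.2485  0.121 ]
523 [ 0.6222 -0.292   0.121 ]
592 [ 0.622  -0.3332  0.121 ]
wall [ 0.625  -0.3427  0.108 ] foot left [ 0.6197 -0.1695  0.02  ] [ 0.5691 -0.143   0.031 ] [ 0.5688 -0.2066  0.031 ]
```

All three packs are upright and touching (tops at u 381-592, pitch about 42 mm in ta.png). The lever is still up, with its tip triangulated at (0.532,-0.1635,0.083). The visible fingertip matches TCP height. I'll turn the tool 85° so its body clears the packs, and go above the lever.

Call:
move_arm(rows=[{"delta_pos":[0,-2.1,0],"delta_rot":[0,0,8.5],"hand":0},{"delta_pos":[0,-2.1,0],"delta_rot":[0,0,8.5],"hand":0},{"delta_pos":[0,-2.1,0],"delta_rot":[0,0,8.5],"hand":0},{"delta_pos":[0,-2.1,0],"delta_rot":[0,0,8.5],"hand":0},{"delta_pos":[0,-2.1,0],"delta_rot":[0,0,8.5],"hand":0},{"delta_pos":[0,-2.1,0],"delta_rot":[0,0,8.5],"hand":0},{"delta_pos":[0,-2.1,0],"delta_rot":[0,0,8.5],"hand":0},{"delta_pos":[0,-2.1,0],"delta_rot":[0,0,8.5],"hand":0},{"delta_pos":[0.4,-2.1,0],"delta_rot":[0,0,8.5],"hand":0},{"delta_pos":[0.3,-2.1,0],"delta_rot":[0,0,8.5],"hand":0}])

```text
t: 21.95
eef_pos: [0.5267, -0.1653, 0.1603]
ee_rot: [3.141, 0.0, -0.061]
force: [0.5, -0.1, 0.3]
width: 0.0005
```

Call:
move_arm(rows=[{"delta_pos":[0,0,0],"delta_rot":[0,0,0],"hand":0},{"delta_pos":[0,0,-1.5],"delta_rot":[0,0,0],"hand":0},{"delta_pos":[0,0,-1.5],"delta_rot":[0,0,0],"hand":0},{"delta_pos":[0,0,-1.5],"delta_rot":[0,0,0],"hand":0},{"delta_pos":[0,0,-1],"delta_rot":[0,0,0],"hand":0},{"delta_pos":[0,0,0],"delta_rot":[0,0,0],"hand":0},{"delta_pos":[0,0,0],"delta_rot":[0,0,0],"hand":0},{"delta_pos":[0,0,0],"delta_rot":[0,0,0],"hand":0},{"delta_pos":[0,0,0],"delta_rot":[0,0,0],"hand":0},{"delta_pos":[0,0,0],"delta_rot":[0,0,0],"hand":0}])

```text
t: 22.95
eef_pos: [0.5274, -0.1637, 0.1058]
ee_rot: [-3.142, -0.001, -0.067]
force: [-0.3, -0.5, 0.2]
width: 0.0009
```

```bash
python3 - <<'E'
from h import *
s=get_state();print(s["eef_pos"],s["ee_rot"],s["force"],s["q"])
a=grab_frame("top")[150:250,315:475]; b=grab_frame("side")[110:225,250:360]
cv2.imwrite("pics/tb.png",cv2.resize(a,None,fx=5,fy=5,interpolation=2));cv2.imwrite("pics/sb.png",cv2.resize(b,None,fx=5,fy=5,interpolation=2))
E
```

```text
[ 0.52736525 -0.1637321   0.10576817] [-3.14154953e+00 -8.79990319e-04 -6.69898806e-02] [-0.33793317 -0.47876648  0.15314927] [ 5.37431073e-02  2.61205380e-01 -4.13225799e-01  8.09364318e-05
 -8.95486370e-01  1.45001279e+00]
```

View pics/sb.png

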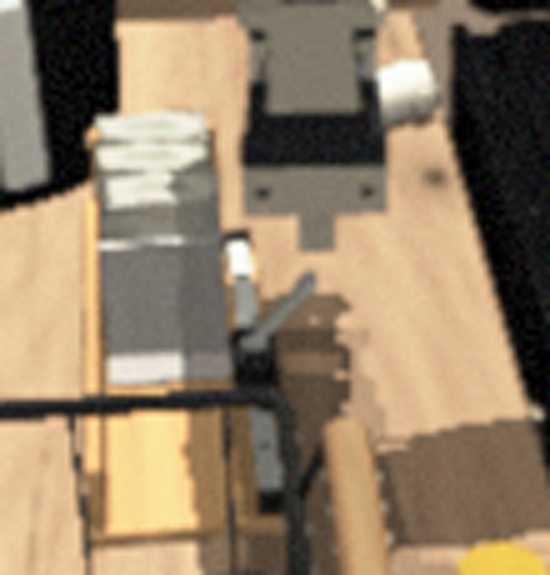

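Call:
move_arm(rows=[{"delta_pos":[0.3,0,-1],"delta_rot":[0,0,0],"hand":0},{"delta_pos":[0,0,-1],"delta_rot":[0,0,0],"hand":0},{"delta_pos":[-0.3,0,-0.5],"delta_rot":[0,0,0],"hand":0},{"delta_pos":[-0.2,0,-0.5],"delta_rot":[0,0,0],"hand":0},{"delta_pos":[-0.2,0,-0.5],"delta_rot":[0,0,0],"hand":0},{"delta_pos":[-0.2,0,-0.5],"delta_rot":[0,0,0],"hand":0},{"delta_pos":[0,0,0],"delta_rot":[0,0,0],"hand":0},{"delta_pos":[0,0,0],"delta_rot":[0,0,0],"hand":0},{"delta_pos":[0,0,0],"delta_rot":[0,0,0],"hand":0},{"delta_pos":[0,0,0],"delta_rot":[0,0,0],"hand":0}])

```text
t: 24.05
eef_pos: [0.5216, -0.1637, 0.0655]
ee_rot: [-3.142, -0.001, -0.067]
force: [0.9, -0.2, 0.2]
width: 0.0002
```

```bash
python3 - <<'E'
from h import *
s=get_state();print(s["eef_pos"],s["ee_rot"],s["force"])
b=grab_frame("side")[110:225,250:360]
cv2.imwrite("pics/sc.png",cv2.resize(b,None,fx=5,fy=5,interpolation=2))
E
```

```text
[ 0.52158618 -0.16369051  0.06547267] [-3.14150978e+00 -8.25367919e-04 -6.68589138e-02] [ 0.8548677  -0.24775894  0.23582558]
```

View pics/sc.png

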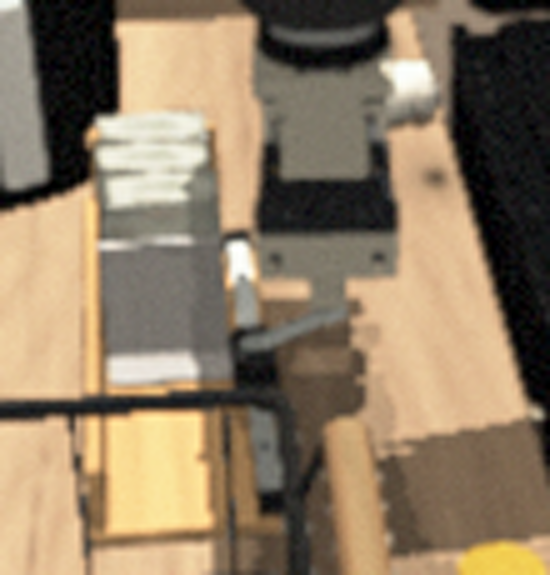

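The lever is following: its tip is now at about (340,308), partly down. Pressing further.

Call:
move_arm(rows=[{"delta_pos":[-0.1,0,-0.25],"delta_rot":[0,0,0],"hand":0},{"delta_pos":[-0.1,0,-0.25],"delta_rot":[0,0,0],"hand":0},{"delta_pos":[-0.1,0,-0.25],"delta_rot":[0,0,0],"hand":0},{"delta_pos":[-0.1,0,-0.25],"delta_rot":[0,0,0],"hand":0},{"delta_pos":[-0.1,0,-0.25],"delta_rot":[0,0,0],"hand":0},{"delta_pos":[-0.1,0,-0.25],"delta_rot":[0,0,0],"hand":0},{"delta_pos":[0,0,0],"delta_rot":[0,0,0],"hand":0},{"delta_pos":[0,0,0],"delta_rot":[0,0,0],"hand":0},{"delta_pos":[0,0,0],"delta_rot":[0,0,0],"hand":0},{"delta_pos":[0,0,0],"delta_rot":[0,0,0],"hand":0}])

```text
t: 25.1
eef_pos: [0.5152, -0.1637, 0.0503]
ee_rot: [-3.142, -0.0, -0.067]
force: [-0.2, -0.6, 0.6]
width: 0.0009
```

```bash
python3 - <<'E'
from h import *
s=get_state();print(s["eef_pos"],s["ee_rot"],s["force"])
b=grab_frame("side")[110:225,250:360]
cv2.imwrite("pics/sd.png",cv2.resize(b,None,fx=5,fy=5,interpolation=2))
E
```

```text
[ 0.51518959 -0.16374773  0.05032379] [-3.14157879e+00 -1.50613968e-04 -6.69227005e-02] [-0.1775706  -0.56550136  0.6448869 ]
```

View pics/sd.png

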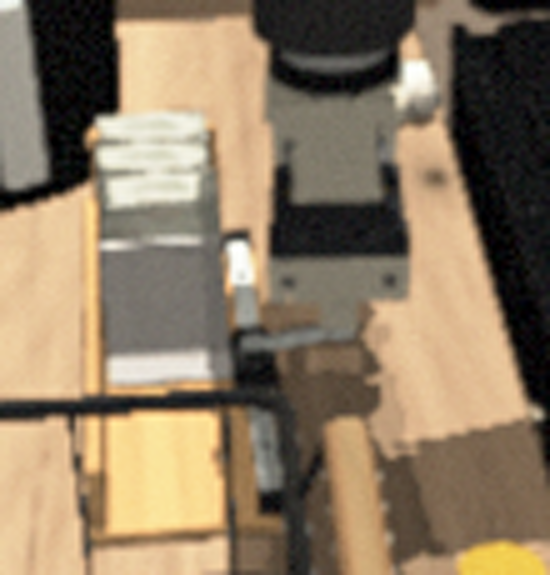

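Call:
move_arm(rows=[{"delta_pos":[0,0,-0.2],"delta_rot":[0,0,0],"hand":0},{"delta_pos":[0,0,-0.2],"delta_rot":[0,0,0],"hand":0},{"delta_pos":[0,0,-0.2],"delta_rot":[0,0,0],"hand":0},{"delta_pos":[0,0,0],"delta_rot":[0,0,0],"hand":0},{"delta_pos":[0,0,0],"delta_rot":[0,0,0],"hand":0},{"delta_pos":[0,0,0],"delta_rot":[0,0,0],"hand":0},{"delta_pos":[0,0,0],"delta_rot":[0,0,0],"hand":0},{"delta_pos":[0,0,0],"delta_rot":[0,0,0],"hand":0},{"delta_pos":[0,0,0],"delta_rot":[0,0,0],"hand":0},{"delta_pos":[0,0,0],"delta_rot":[0,0,0],"hand":0}])

```text
t: 26.15
eef_pos: [0.5151, -0.1637, 0.0443]
ee_rot: [-3.142, -0.0, -0.067]
force: [0.0, 0.2, 0.6]
width: 0.0005
```

```bash
python3 - <<'E'
from h import *
s=get_state();print(s["eef_pos"],s["ee_rot"],s["force"])
b=grab_frame("side")[160:200,290:335]
cv2.imwrite("pics/se.png",cv2.resize(b,None,fx=12,fy=12,interpolation=2))
E
```

```text
[ 0.51514581 -0.16373347  0.04429461] [-3.14156837e+00 -1.27929834e-04 -6.69203256e-02] [0.01706288 0.18132111 0.6274182 ]
```

View pics/se.png

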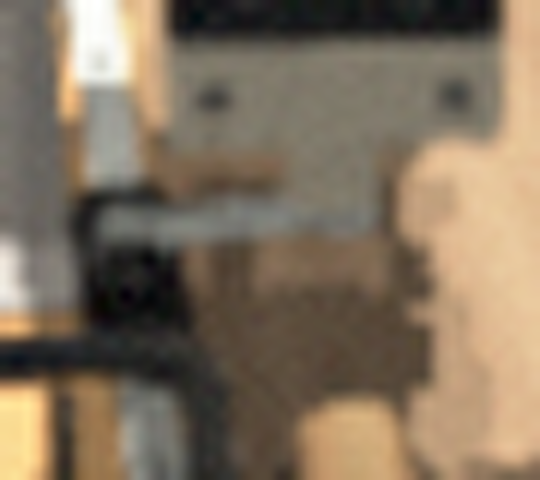

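Call:
move_arm(rows=[{"delta_pos":[0,0,-0.1],"delta_rot":[0,0,0],"hand":0},{"delta_pos":[0,0,-0.1],"delta_rot":[0,0,0],"hand":0},{"delta_pos":[0,0,0],"delta_rot":[0,0,0],"hand":0},{"delta_pos":[0,0,0],"delta_rot":[0,0,0],"hand":0},{"delta_pos":[0,0,0],"delta_rot":[0,0,0],"hand":0},{"delta_pos":[0,0,0],"delta_rot":[0,0,0],"hand":0},{"delta_pos":[0,0,0],"delta_rot":[0,0,0],"hand":0},{"delta_pos":[0,0,0],"delta_rot":[0,0,0],"hand":0},{"delta_pos":[0,0,0],"delta_rot":[0,0,0],"hand":0},{"delta_pos":[0,0,0],"delta_rot":[0,0,0],"hand":0}])

```text
t: 27.2
eef_pos: [0.5151, -0.1638, 0.0423]
ee_rot: [-3.142, -0.0, -0.067]
force: [-0.4, 0.7, 0.6]
width: 0.0002
```

Call:
move_arm(rows=[{"delta_pos":[0,0,-0.1],"delta_rot":[0,0,0],"hand":0},{"delta_pos":[0,0,-0.1],"delta_rot":[0,0,0],"hand":0},{"delta_pos":[0,0,-0.1],"delta_rot":[0,0,0],"hand":0},{"delta_pos":[0,0,0],"delta_rot":[0,0,0],"hand":0},{"delta_pos":[0,0,0],"delta_rot":[0,0,0],"hand":0},{"delta_pos":[0,0,0],"delta_rot":[0,0,0],"hand":0},{"delta_pos":[0,0,0],"delta_rot":[0,0,0],"hand":0},{"delta_pos":[0,0,0],"delta_rot":[0,0,0],"hand":0},{"delta_pos":[0,0,0],"delta_rot":[0,0,0],"hand":0},{"delta_pos":[0,0,0],"delta_rot":[0,0,0],"hand":0}])

```text
t: 28.2
eef_pos: [0.5151, -0.1639, 0.0399]
ee_rot: [3.141, -0.0, -0.067]
force: [-2.2, 0.6, 7.1]
width: 0.0002
```

```bash
python3 - <<'E'
from h import *
s=get_state();print(s["eef_pos"],s["ee_rot"],s["force"])
b=grab_frame("side")[160:200,290:335]
cv2.imwrite("pics/sf.png",cv2.resize(b,None,fx=12,fy=12,interpolation=2))
E
```

```text
[ 0.51514016 -0.16394051  0.03986419] [ 3.14125846e+00 -2.81414108e-04 -6.66306520e-02] [-2.1664832   0.59454532  7.13856424]
```

View pics/sf.png

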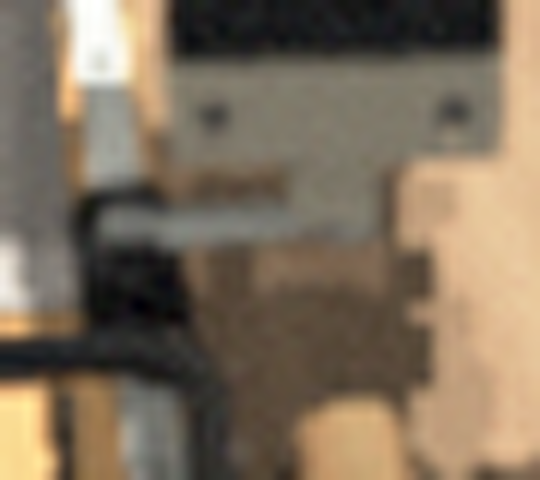

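Call:
move_arm(rows=[{"delta_pos":[0,0,-0.1],"delta_rot":[0,0,0],"hand":0},{"delta_pos":[0,0,-0.1],"delta_rot":[0,0,0],"hand":0},{"delta_pos":[0,0,0],"delta_rot":[0,0,0],"hand":0},{"delta_pos":[0,0,0],"delta_rot":[0,0,0],"hand":0},{"delta_pos":[0,0,0],"delta_rot":[0,0,0],"hand":0},{"delta_pos":[0,0,0],"delta_rot":[0,0,0],"hand":0},{"delta_pos":[0,0,0],"delta_rot":[0,0,0],"hand":0},{"delta_pos":[0,0,0],"delta_rot":[0,0,0],"hand":0},{"delta_pos":[0,0,0],"delta_rot":[0,0,0],"hand":0},{"delta_pos":[0,0,0],"delta_rot":[0,0,0],"hand":0}])

```text
t: 29.25
eef_pos: [0.5151, -0.1643, 0.0391]
ee_rot: [3.141, -0.001, -0.066]
force: [-7.7, 2.1, 19.0]
width: 0.0005
```

The lever hits a firm stop: 19 N against the stated 10 N, with no further motion. Rising away and checking.

Call:
move_arm(rows=[{"delta_pos":[0,0,0.5],"delta_rot":[0,0,0],"hand":0},{"delta_pos":[0,0,1.5],"delta_rot":[0,0,0],"hand":0},{"delta_pos":[0,0,3],"delta_rot":[0,0,0],"hand":0},{"delta_pos":[-1,2,3],"delta_rot":[0,0,0],"hand":0},{"delta_pos":[-1,4,3],"delta_rot":[0,0,0],"hand":0},{"delta_pos":[-1,4,1],"delta_rot":[0,0,0],"hand":0},{"delta_pos":[-1,4,0],"delta_rot":[0,0,0],"hand":0},{"delta_pos":[-1,4,0],"delta_rot":[0,0,0],"hand":0},{"delta_pos":[0,4,0],"delta_rot":[0,0,0],"hand":0},{"delta_pos":[0,4,0],"delta_rot":[0,0,0],"hand":0}])

```text
t: 30.25
eef_pos: [0.4648, 0.0971, 0.157]
ee_rot: [-3.141, -0.001, -0.067]
force: [1.4, 0.5, -0.1]
width: 0.0005
```

```bash
python3 - <<'E'
from h import *
s=get_state();print(s["t"],s["eef_pos"],s["force"])
fa=grab_frame("top");fb=grab_frame("side");cv2.imwrite("pics/topF.png",fa);cv2.imwrite("pics/sideF.png",fb)
a=fa[150:250,315:475]; b=fb[110:225,250:360]
cv2.imwrite("pics/tg.png",cv2.resize(a,None,fx=5,fy=5,interpolation=2));cv2.imwrite("pics/sg.png",cv2.resize(b,None,fx=5,fy=5,interpolation=2))
E
```

```text
30.25 [0.46476646 0.09709488 0.15704585] [ 1.42030331  0.54147307 -0.1135436 ]
```

View pics/tg.png

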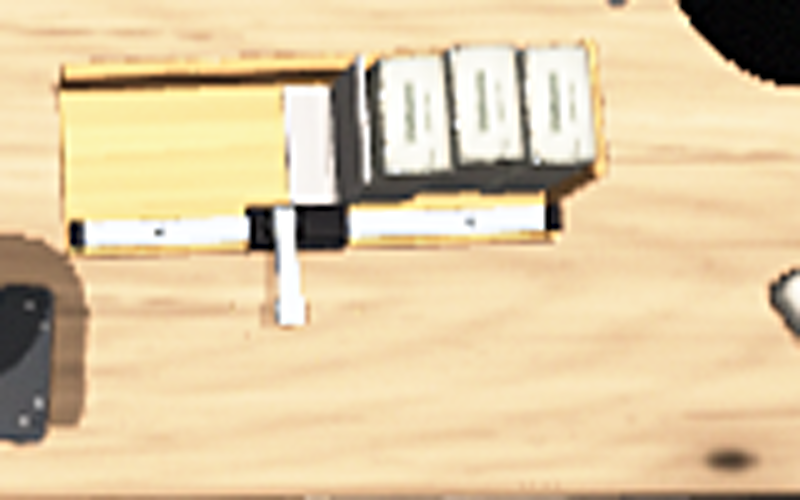

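View pics/sg.png

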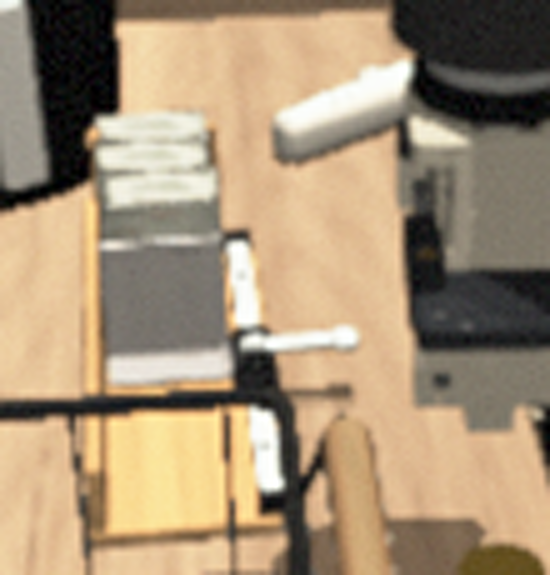

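```bash
python3 - <<'E'
from h import *
np.set_printoptions(precision=4,suppress=True)
T=lambda u,v:((u+.5)/5-.5+315,(v+.5)/5-.5+150); S=lambda u,v:((u+.5)/5-.5+250,(v+.5)/5-.5+110)
P=[];D=[]
for n,(u,v) in(("top",T(292,322)),("side",S(355,338))):
    a=ray(n,u,v,.2);b=ray(n,u,v,0);P.append(a);D.append((b-a)/np.linalg.norm(b-a))
t=np.linalg.lstsq(np.array([D[0],-D[1]]).T,P[1]-P[0],rcond=None)[0]
print(P[0]+t[0]*D[0],P[1]+t[1]*D[1])
for n in("top","side"):
    a=cv2.imread(f"pics/{n}0.png");b=cv2.imread(f"pics/{n}F.png")
    for nm,m in(("yellow",lambda i:cv2.inRange(cv2.cvtColor(i,cv2.COLOR_BGR2HSV),(22,180,110),(35,255,255))),):
        for i in(a,b):
            M=cv2.moments(m(i)[140:260,:],True);print(n,nm,M["m10"]/max(M["m00"],1),M["m01"]/max(M["m00"],1),M["m00"])
a=cv2.imread("pics/top0.png")[200:260,150:300];b=cv2.imread("pics/topF.png")[200:260,150:300]
cv2.imwrite("pics/cmp.png",cv2.resize(np.vstack([a,b]),None,fx=4,fy=4))
E
```

```text
[ 0.5061 -0.1658  0.0407] [ 0.5054 -0.1656  0.0406]
top yellow 273.6031746031746 86.53968253968254 63.0
top yellow 0.0 0.0 0.0
side yellow 0.0 0.0 0.0
side yellow 349.5 92.0 2.0
```

View pics/cmp.png

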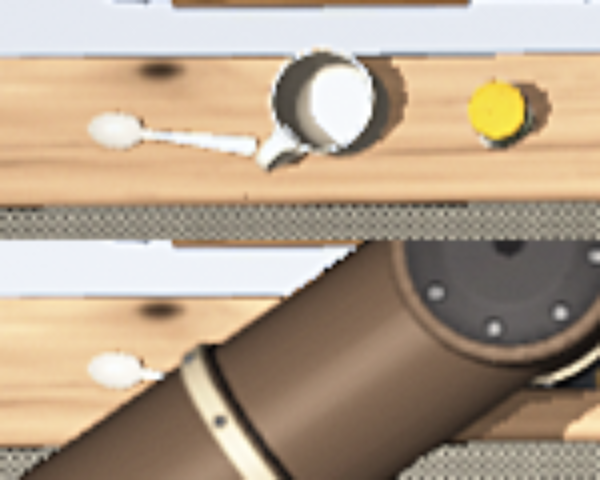

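Call:
move_arm(rows=[{"delta_pos":[0,0,2],"delta_rot":[0,0,0],"hand":0},{"delta_pos":[0,0,3],"delta_rot":[0,0,0],"hand":0},{"delta_pos":[0,0,3],"delta_rot":[0,0,0],"hand":0},{"delta_pos":[0,-4,0],"delta_rot":[0,0,0],"hand":0},{"delta_pos":[0,-4,0],"delta_rot":[0,0,0],"hand":0},{"delta_pos":[0,-4,0],"delta_rot":[0,0,0],"hand":0},{"delta_pos":[0,-4,0],"delta_rot":[0,0,0],"hand":0},{"delta_pos":[0,0,0],"delta_rot":[0,0,0],"hand":0},{"delta_pos":[0,0,0],"delta_rot":[0,0,0],"hand":0},{"delta_pos":[0,0,0],"delta_rot":[0,0,0],"hand":0}])

```text
t: 31.35
eef_pos: [0.4652, -0.0644, 0.2365]
ee_rot: [-3.141, 0.0, -0.067]
force: [0.2, 0.2, 0.1]
width: 0.0002
```

```bash
python3 - <<'E'
from h import *
b=grab_frame("top");cv2.imwrite("pics/topG.png",b)
a=cv2.imread("pics/top0.png")[200:260,150:300]
cv2.imwrite("pics/cmp2.png",cv2.resize(np.vstack([a,b[200:260,150:300]]),None,fx=4,fy=4))
E
```

```text
(no output)
```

View pics/cmp2.png

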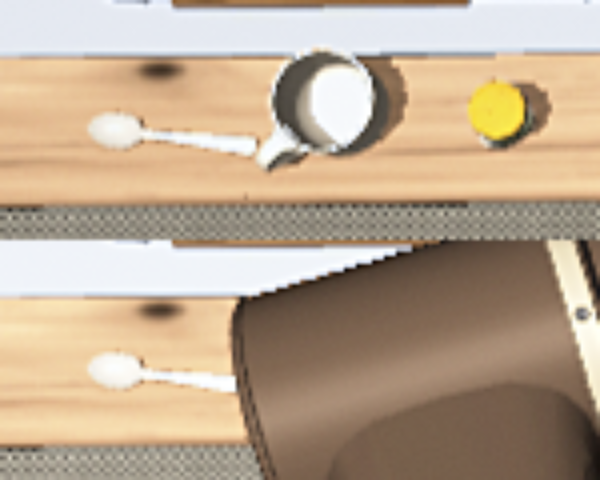

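The spoon hasn't moved, but the arm still hides the mug and jar from above. I'll check those in the side view.

```bash
python3 - <<'E'
from h import *
b=grab_frame("side");a=cv2.imread("pics/side0.png")
cv2.imwrite("pics/cmp3.png",cv2.resize(np.hstack([a[110:320,250:400],b[110:320,250:400]]),None,fx=2.6,fy=2.6))
print(get_state()["t"],get_state()["force"])
E
```

```text
31.45 [-0.10623118  1.41120026 -0.82721596]
```

View pics/cmp3.png

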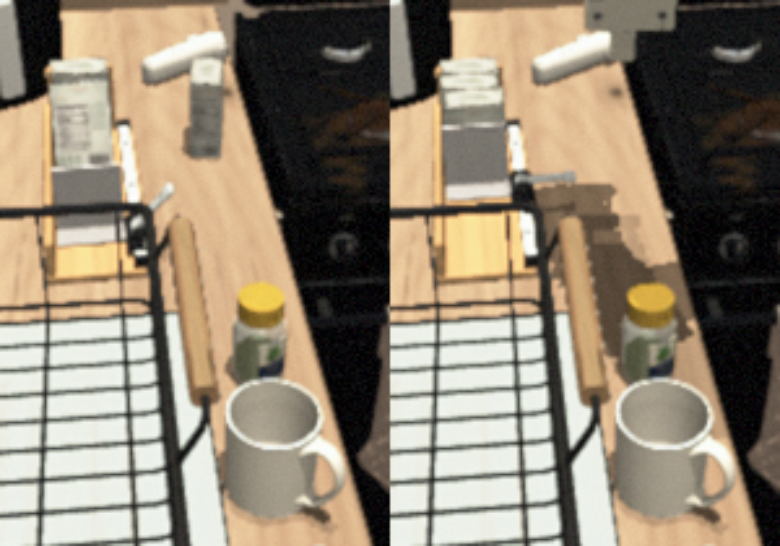

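The jar (260,330) and mug (270,445) sit at the same pixels as at the start. The packs are in a row, the lever is level, and the arm is clear, so I'm handing in.

```bash
python3 - <<'E'
from station import *
print(job_done())
E
```

```text
the job is handed in; nothing more can be done
None
```

The task is done and handed in at about 31.5 s of the 67 s allowed; no verdict was reported. Pack c was set upright in the gap and released. The stop was then pushed until it would move no further, and only after that was the cam lever pressed down.

**Last checks**
- **Packs:** the images show three upright packs touching in a row between the wall and the stop, about 42 mm apart. I judged uprightness by eye and did not measure the tilt angle.
- **Snugness:** the stop held its position while the push rose from 11 to about 20 N, of which about 5 N is the stop's own resistance. The rest, about 15 N on the cartons, is well under the 40 N limit.
- **Lever:** it met a firm stop at 19 N and stayed level after I lifted away. Its end measured about 41 mm high. The 47 mm given is for the pad top, and I probably picked the pad's front edge.
- **Bystanders:** the jar, mug and spoon sit at the same pixels as at the start, compared by eye. The jar and mug were checked only in the side view because the arm hid them from above.
- **Arm:** the fingers are clear of everything.

**What disagreed**
- **Fingertip height:** in the pictures the fingertips end at about TCP height, not 22 mm ahead of it.
- **First push:** because of that, my first push passed over the stop plate without touching it. I backed off and repeated it lower.

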